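Stir the vegetables in the pan

ROBOT

A 7-joint arm with a two-finger parallel gripper is mounted at the origin on the work surface. World frame = base frame: x ahead of the robot, y to its left, z up, the work surface at z = 0. Lengths are in m, angles in rad, forces in N, time in s.
With the tool pointing down it reaches from about 0.425 to 0.875 m from the base axis. Payload 4.7 kg.
Tool frame: the origin (TCP) lies midway between the tips of the shut fingers; the grasp point (between the pads) lies 19 mm behind it; z points along the fingers, y is the line along which they close (so a half turn about z gives the same grasp; the last joint's range is limited). The gripper opens to 85 mm and grips with 20 to 120 N. Pads are 22 mm wide; open, the fingers measure 114 mm over their backs; the gripper's body (76 mm by 85 mm) begins 54 mm behind the grasp point. The pads swing forward as they close: fully open they stand 13 mm farther back than shut.
Start: joints at [-1.2, 0.321, -0.07, 1.45, 0.023, 1.371, -0.057], TCP at [0.227, 0.609, 0.231] pointing down, gripper open.
Joint ranges: [-2.86, 2.86], [-0.3, 2.09], [-1.38, 1.24], [0.06, 2.45], [-1.56, 4.7], [0.09, 2.05], [-2.69, 2.69]. Speed limits (rad/s): [2.57, 2.57, 3.14, 3.14, 3.14, 3.14, 3.14].

INTERFACE

Orientations are given as a 3x3 rotation matrix whose columns are the frame's x, y, z axes.
In Python, from station import bot gives the robot as it stands.
- The arm moves only by the shell command python3 nudge.py [FORCE], which reads ROWS from standard input. ROWS is 1 to 8 rows, parted by a bar, with the numbers parted by spaces; each row has 7 numbers: the finger opening in m, then dx, dy, dz in shares of the most that a row can go, 1 being 62.5 mm, then a rotation vector rx, ry, rz in parts of the range, where 1.0 means pi/2 rad; each row shifts and turns the commanded pose from where the row before left it, along the tool's axes as they then stand; what a row does not reach is not made up. A row lasts 1/8 s, in which the tool goes at most 0.0625 m and 0.188 rad, less where a joint would pass 70% of its speed; a pose out of reach is approached as far as the arm can. The fingers move at their own pace and stop on an object; FORCE is the grip in N (left out, the last holds). Time passes only in rows, so rows that do not move let the fingers close. It prints the time, the measured TCP pose, the force, the opening and the grip force at its end. No shift or turn number may pass 1 either way. Input that does not fit is refused with a message, and nothing moves.
- bot.observe(): the state, without advancing time (a new reading comes with each control period).
- bot.read_camera(name): name is "scene" or "side" or "wrist"; returns a dict with "frame" (384x512x3 uint8, blue, green, red), "z_map" (384x512 float32, m along the optical axis (not along the pixel's ray), 0 where there is no reading), "camera_matrix" (3x3 intrinsics, pixels), "position" and "orientation" of the camera in the world; the wrist camera has in their place "T_tool_cam" (4x4, takes a point from camera to tool coordinates, whose origin is the TCP and whose axes are the flange's). Camera axes: x right, y down, z forward; pixel columns grow to the right and rows downward; lengths in m; the calibration is good to about 2 mm. A picture is of the moment at which its call begins: read the wrist's pose just before it.
- bot.job_done(): hands the job in; it is judged then, once.
The state is a dict: "time_s": time; "joints": joint angles; "qvel": joint speeds; "tau": joint torques, N m; "eef_pos": TCP position; "ee_rot": TCP orientation; "ft_force": force on the tool from outside, world axes, zero at the start; "moment": the same for the moment, N m; "grip_width": finger opening in m; "finger_force": force on a finger pad.
Only numpy, scipy, OpenCV 4.12 (cv2) and the standard library are available. Lean on these libraries where they do the work, as an engineer would, in place of code of your own. Each camera call takes 0.05 s, during which the arm holds its last target. There are 200 camera calls.

TASK

Take the spoon from its stand and, with its tip kept lightly on the pan's bottom, stir the vegetables in wide circles: starting at the side by the pan's handle, go at least two full turns anticlockwise as seen from above, back to the handle side, and go on if need be until every piece lies at least its own width away from where it lay at first and some carrot lies right beside some potato. Keep all the pieces in the pan, touch them and the pan only with the spoon, and do not shove the pan along the hob or bear down hard on it. Then lay the spoon back in both notches of its stand the way it lay, let go, and leave the other things on the counter as they are.

Things in the scene. Friction and masses are not known exactly. Their poses are not given: they have to be found in the camera images.
- spoon: flat spoon, 250 mm, 65 g, level in its stand at first. Origin: underside of the wooden handle at the grip place; x towards the blade, z out of its upper face. Handle a bar 14 mm wide (y), z 0 to 12 mm, x -120 to 80; black rubber sleeve 18 mm wide, z -4 to 16, x -38 to 38; teal sprung blade 36 mm wide, 9 mm thick, x 83 to 130, round end. Pivots in a weak grip: use about 50 N
- spoon_grip (a point): centre of the handle's section and of the rubber sleeve at the grip place, midway between the stand's two posts, 6 mm above the spoon's underside
- spoon_tip (a point): end of the blade, middle of its thickness, 130 mm from spoon_grip along the spoon when the blade is out. The blade is sprung on the handle's end: pushed lengthwise it gives by up to 20 mm, at 0.6 N per mm, and then is hard; it does not give sideways
- stand: blue spoon stand, fixed, left or right of the hob. Origin: centre of its underside; x along the spoon, towards the blade. Base 150 x 75 x 10 mm; two posts 12 mm thick (x), 56 mm wide (y) at x = -55 and 55 mm, each with an open-topped notch 24 mm wide, floor 50 mm and horns 64 mm above the counter. 98 mm free between the posts for the fingers
- cradle (a point): point midway between the two notches at the height of their floors (50 mm above the counter); the spoon's origin lies here at the start
- pan: loose steel pan, 1.6 kg, on the hob. Origin: centre of its underside, 6 mm above the counter; x along its handle, which reaches 280 mm from the centre, top 64 mm up; z up. Outer radius 112 mm at the foot, 125 mm at the rim; rim 50 mm up, wall 4 mm. Slides on the hob if pushed with more than a few newtons
- pan_floor (a point): centre of the pan's inner bottom, 5 mm above its underside; axes as the pan. The flat bottom has a radius of 107 mm
- hob: black glass hob plate, 400 (x) x 290 (y) x 6 mm, fixed. Origin: centre of its underside
- carrot0: oiled orange carrot round, 32 mm in diameter, 24 mm high, 18 g, starts flat on the pan's +y half; origin at its centre
- carrot1: oiled orange carrot round, 32 mm in diameter, 24 mm high, 18 g, starts flat on the pan's +y half; origin at its centre
- carrot2: oiled orange carrot round, 32 mm in diameter, 24 mm high, 18 g, starts flat on the pan's +y half; origin at its centre
- potato0: oiled pale yellow potato piece, 30 x 27 x 26 mm with round edges, 22 g, starts flat on the pan's -y half; origin at its centre
- potato1: oiled pale yellow potato piece, 30 x 27 x 26 mm with round edges, 22 g, starts flat on the pan's -y half; origin at its centre
- potato2: oiled pale yellow potato piece, 30 x 27 x 26 mm with round edges, 22 g, starts flat on the pan's -y half; origin at its centre
- salt_box: wooden salt box, 156 x 90 mm, 77 mm high with its brass knob, on the other side of the hob from the stand; origin under its centre; leave alone
- oil: amber oil bottle, 60 mm in diameter, 190 mm high; origin under its centre; leave alone
- mill: dark wooden pepper mill, 54 mm in diameter, 140 mm high; origin under its centre; leave alone
- mug: red mug, 80 mm in diameter, 90 mm high, handle at +y; origin under its centre; leave alone
- spice: spice jar, 48 mm in diameter, 90 mm high; origin under its centre; leave alone
- dish: white bowl, 120 mm in diameter, 50 mm high; origin under its centre; leave alone

How it is judged:
By the outcome, as a careful person would: the job done as asked, in the order asked, and still so for the second after the job is handed in, with the robot touching nothing.
It also fails if it takes over 72 s, if anything falls off the work surface, if the arm or the gripper's body presses on something with over 40 N, if the wrist force passes 120 N, or if a joint passes its speed limit or range.

## Working session

There is one attempt and no reset: what is moved stays moved. The work goes in short steps, Python scripts to look and compute and a shell command to move; the robot and the scene stay as the last step left them, time stands still between calls to the robot, and variables do not carry over. Pictures are saved under pics/ and viewed, at most 10 in all, crops included, and the job is handed in when it is done.

```bash
ls; mkdir -p pics; python3 - <<'E'
from station import bot
import cv2,numpy as np,pickle
s=bot.observe(); print({k:np.round(v,3).tolist() for k,v in s.items()})
d={}
for n in("scene","side","wrist"):
    c=bot.read_camera(n); d[n]=c; print(n,[ (k,np.round(v,3).tolist()) for k,v in c.items() if k not in("frame","z_map")])
d['s']=s
pickle.dump(d,open('p0.pkl','wb'))
cv2.imwrite('pics/a.png',cv2.resize(np.vstack([d['scene']['frame'],d['side']['frame']]),(400*1,600)))
cv2.imwrite('pics/scene0.png',cv2.resize(d['scene']['frame'],(800,600)))
E
```

```text
nudge.py
pics
station.py
{'time_s': 0.0, 'joints': [-1.2, 0.322, -0.07, 1.452, 0.023, 1.371, -0.057], 'qvel': [-0.0, 0.002, 0.001, -0.0, 0.001, -0.0, -0.001], 'tau': [-0.001, -49.359, -0.383, -31.432, 0.013, 0.011, 0.0], 'eef_pos': [0.227, 0.609, 0.23], 'ee_rot': [[-0.937, 0.349, -0.001], [0.349, 0.937, -0.002], [-0.0, -0.002, -1.0]], 'ft_force': [-0.224, -0.202, 0.492], 'moment': [0.015, 0.011, 0.017], 'finger_force': 0.0, 'grip_width': 0.085}
scene [('camera_matrix', [[363.92, 0.0, 255.73], [0.0, 363.92, 187.826], [0.0, 0.0, 1.0]]), ('position', [1.196, 0.304, 0.853]), ('orientation', [[-0.395, 0.688, -0.609], [0.919, 0.28, -0.279], [-0.021, -0.67, -0.742]])]
side [('camera_matrix', [[473.568, 0.0, 252.698], [0.0, 473.568, 199.86], [0.0, 0.0, 1.0]]), ('position', [-0.195, -0.84, 1.152]), ('orientation', [[0.757, -0.452, 0.471], [-0.653, -0.53, 0.541], [0.005, -0.717, -0.697]])]
wrist [('camera_matrix', [[344.423, 0.0, 259.294], [0.0, 344.423, 186.25], [0.0, 0.0, 1.0]]), ('T_tool_cam', [[-0.001, -0.964, -0.265, 0.067], [1.0, -0.001, -0.001, -0.001], [0.0, -0.265, 0.964, -0.143], [0.0, 0.0, 0.0, 1.0]])]
```

View pics/scene0.png

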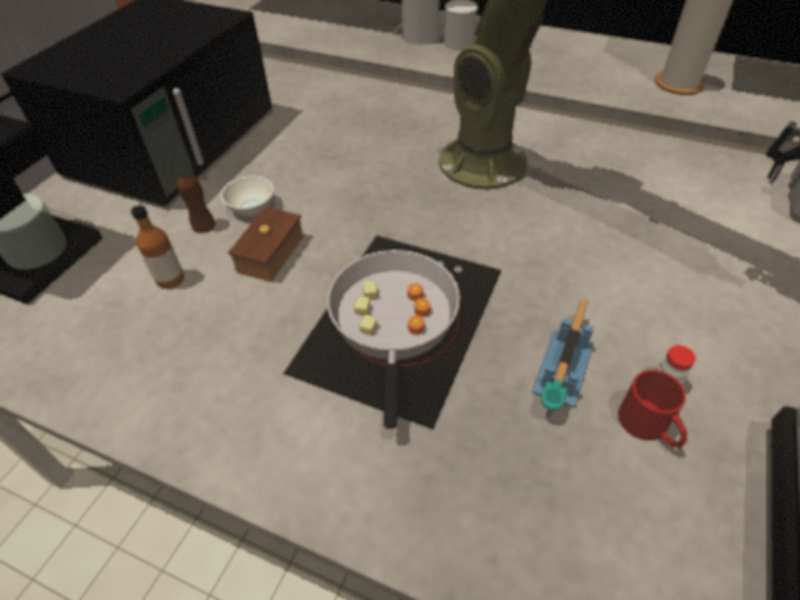

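The picture shows the pan at about (395,305) with its handle at (390,400). Three potatoes lie left (370,290), (362,305), (368,325) and three carrots right (415,291), (422,306), (417,324). The spoon in its blue stand runs from (584,303) to the teal blade at (553,397). Next I measure from both views.

```bash
cat > h.py <<'E'
import numpy as np,cv2
def camT(c,s=None):
    if "T_tool_cam" in c:
        T=np.eye(4);T[:3,:3]=s['ee_rot'];T[:3,3]=s['eef_pos'];T=T@np.asarray(c["T_tool_cam"])
        return T[:3,:3],T[:3,3]
    return np.asarray(c['orientation']),np.asarray(c['position'])
def cloud(c,s=None):
    R,p=camT(c,s);K=c['camera_matrix'];v,u=np.mgrid[:384,:512];z=c['z_map']
    P=np.stack([(u-K[0,2])/K[0,0]*z,(v-K[1,2])/K[1,1]*z,z],-1)
    W=P@R.T+p; W[z==0]=np.nan; return W
def proj(c,X,s=None):
    R,p=camT(c,s);q=(np.atleast_2d(X)-p)@R;K=c['camera_matrix']
    return np.c_[q[:,0]/q[:,2]*K[0,0]+K[0,2],q[:,1]/q[:,2]*K[1,1]+K[1,2]]
def tri(obs):
    A=0;b=0
    for c,s,uv in obs:
        R,p=camT(c,s);K=c['camera_matrix']
        d=R@np.array([(uv[0]-K[0,2])/K[0,0],(uv[1]-K[1,2])/K[1,1],1]);d/=np.linalg.norm(d)
        M=np.eye(3)-np.outer(d,d);A=A+M;b=b+M@p
    return np.linalg.solve(A,b)
HSV={'teal':((75,90,60),(95,255,255)),'orange':((5,170,140),(16,255,255)),'yellow':((22,60,120),(36,255,255)),'blue':((98,80,50),(118,255,255))}
def blobs(c,name,s=None,amin=12):
    W=cloud(c,s);m=cv2.inRange(cv2.cvtColor(c['frame'],cv2.COLOR_BGR2HSV),*map(np.array,HSV[name]))
    n,l,st,ce=cv2.connectedComponentsWithStats(m);o=[]
    for i in range(1,n):
        if st[i,4]>=amin:
            w=W[l==i];o.append((st[i,4],ce[i].round(1),np.nanmedian(w,0).round(4),np.nanpercentile(w[:,2],[5,95]).round(3)))
    return o
E
python3 - <<'E'
import pickle;from h import *
d=pickle.load(open('p0.pkl','rb'))
for n in('scene','side','wrist'):
    for k in HSV:
        for b in blobs(d[n],k,d['s']):print(n,k,*b)
cv2.imwrite('pics/side0.png',cv2.resize(d['side']['frame'][60:330,60:420],(800,600)))
cv2.imwrite('pics/wrist0.png',d['wrist']['frame'])
E
```

```text
scene teal 241 [354.2 252.2] [0.6513 0.3211 0.0593] [0.053 0.062]
scene orange 12 [ 89.9 152. ] [ 0.6587 -0.4811  0.1334] [0.126 0.137]
scene orange 34 [265.4 186.1] [0.5065 0.0212 0.0337] [0.03  0.036]
scene orange 48 [269.2 194.5] [0.5345 0.0426 0.0342] [0.024 0.037]
scene orange 56 [266.1 206.3] [0.5809 0.0522 0.0335] [0.028 0.036]
scene yellow 135 [233.6 189. ] [ 0.5591 -0.0642  0.035 ] [0.028 0.039]
scene yellow 83 [235.1 205.9] [ 0.6128 -0.031   0.035 ] [0.024 0.038]
scene blue 15 [374.1 226.4] [0.5105 0.3548 0.0092] [0.008 0.01 ]
scene blue 28 [350.9 235.1] [0.5992 0.3017 0.0548] [0.006 0.065]
scene blue 44 [370.3 237.8] [0.5558 0.3529 0.0088] [0.006 0.064]
scene blue 14 [363.9 256.2] [0.6222 0.3478 0.0083] [0.007 0.011]
side teal 66 [219.6 143.2] [0.6454 0.3181 0.0627] [0.056 0.067]
side orange 24 [177.6 163.3] [0.461  0.3238 0.0615] [0.058 0.064]
side orange 37 [251.2 195.5] [0.5688 0.0448 0.0362] [0.028 0.039]
side orange 103 [241.2 206.4] [0.5142 0.0322 0.0355] [0.022 0.04 ]
side orange 27 [400.4 262.9] [ 0.6393 -0.4964  0.1335] [0.125 0.141]
side orange 17 [314.6 262.8] [ 0.5027 -0.3163  0.0746] [0.063 0.079]
side yellow 27 [56.  33.4] [0.0993 0.0906 0.7355] [0.733 0.738]
side yellow 40 [41.4 37.1] [0.0737 0.1016 0.7327] [0.73  0.734]
side yellow 56 [275.  202.6] [ 0.6061 -0.0331  0.037 ] [0.029 0.042]
side yellow 63 [272.9 212.4] [ 0.5707 -0.0646  0.0367] [0.022 0.042]
side yellow 59 [263.9 219.6] [ 0.5266 -0.0677  0.0375] [0.03  0.042]
side yellow 32 [106.  232.7] [ 0.0362 -0.0419  0.3071] [0.303 0.311]
side blue 445 [198.4 164.2] [0.5453 0.3108 0.0125] [0.007 0.052]
```

View pics/side0.png

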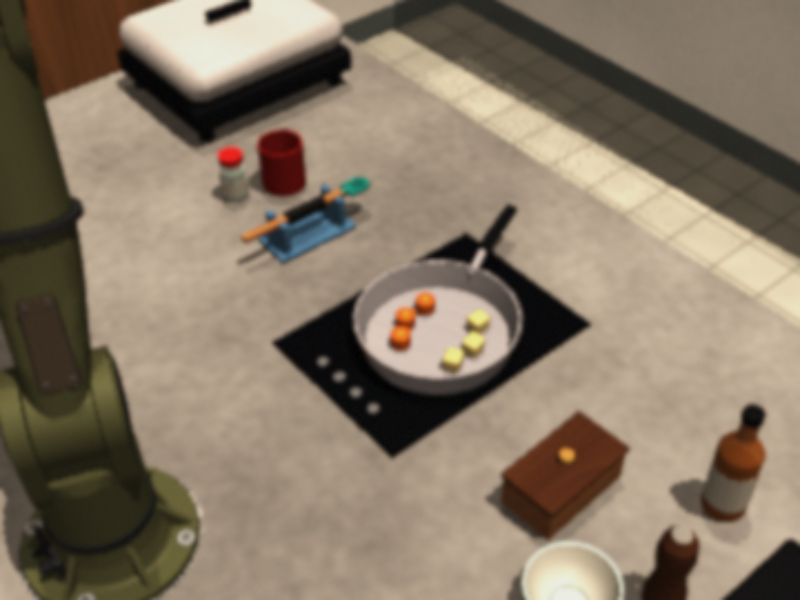

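View pics/wrist0.png

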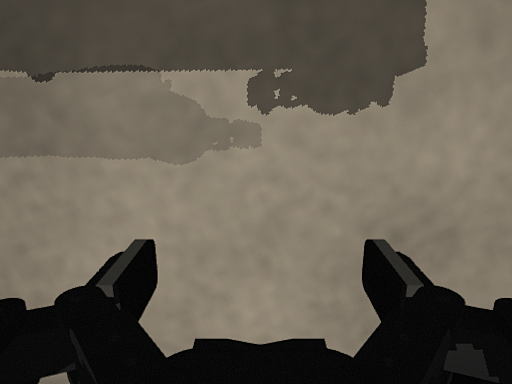

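The side view shows the spoon from its butt (245,238) to its blade (355,186), and the pan centred at about (437,322) with its handle end at (510,212). The wrist view shows only bare counter. Next I fit the spoon's line and the pan's rim in both views.

```bash
cat >> h.py <<'E'
from scipy.optimize import least_squares
def panfit(W,c0=(0.56,-0.01)):
    P=W.reshape(-1,3);r=np.hypot(P[:,0]-c0[0],P[:,1]-c0[1])
    P=P[(r<.14)&(r>.105)&(P[:,2]>.0515)&(P[:,2]<.066)]
    f=lambda q:np.hypot(P[:,0]-q[0],P[:,1]-q[1])-q[2]
    o=least_squares(f,[*c0,.122],loss='soft_l1',f_scale=.002).x
    H=W.reshape(-1,3);q=H[:,:2]-o[:2];rr=np.hypot(*q.T)
    hm=(rr>.16)&(rr<.285)&(H[:,2]>.045)&(H[:,2]<.09)&(H[:,1]<.2)&(H[:,0]>.6)
    return o,np.median(P[:,2]),len(P),np.degrees(np.median(np.arctan2(q[hm,1],q[hm,0]))),hm.sum(),(np.percentile(rr[hm],99) if hm.any() else 0)
def spoonfit(W,lo=.054,hi=.075):
    P=W.reshape(-1,3);P=P[(P[:,2]>lo)&(P[:,2]<hi)&(P[:,0]>.4)&(P[:,0]<.72)&(P[:,1]>.26)&(P[:,1]<.4)]
    c=np.median(P[:,:2],0)
    for _ in range(6):
        q=P[:,:2]-c;a=np.linalg.svd(q-q.mean(0),full_matrices=False)[2][0];a*=np.sign(a[0]);e=(q-q.mean(0))@[-a[1],a[0]];c=c+q.mean(0)
        P=P[abs(e)<max(.013,2.2*e.std())]
    t=(P[:,:2]-c)@a
    return c,np.degrees(np.arctan2(a[1],a[0])),np.percentile(t,[.3,99.7]),[c+a*x for x in (np.percentile(t,[.3,99.7]))],np.median(P[:,2]),len(P)
E
python3 - <<'E'
import pickle;from h import *
np.set_printoptions(precision=4,suppress=True)
d=pickle.load(open('p0.pkl','rb'))
for n in('scene','side'):
    W=cloud(d[n]);print(n,panfit(W));print(spoonfit(W))
E
```

```text
scene (array([ 0.5512, -0.0072,  0.1221]), np.float64(0.05445866699868818), 393, np.float64(22.82930801862735), np.int64(353), np.float64(0.27812077579410094))
(array([0.5808, 0.3216]), np.float64(-1.1905060977814577), array([-0.1507,  0.0961]), [array([0.4302, 0.3248]), array([0.6769, 0.3196])], np.float64(0.060765145318110614), 609)
side (array([ 0.5483, -0.0054,  0.1218]), np.float64(0.056021701966066595), 382, np.float64(22.2606326154535), np.int64(143), np.float64(0.27657444394954284))
(array([0.5531, 0.3222]), np.float64(-1.6152807910780875), array([-0.1269,  0.1195]), [array([0.4263, 0.3258]), array([0.6726, 0.3188])], np.float64(0.06293734636501225), 331)
```

Careful with the scale: shifts go in shares of 62.5 mm and turns go in shares of pi/2 rad. That gives: -0.05 m is -0.8, -0.0196 m is -0.3136.

```bash
echo '0.085 -0.8 -0.3136 0 0 0 0 | 0.085 -0.8 -0.3136 0 0 0 0 | 0.085 -0.8 -0.3136 0 0 0 0 | 0.085 -0.8 -0.3136 0 0 0 0 | 0.085 -0.8 -0.3136 0 0 0 0 | 0.085 -0.8 -0.3136 0 0 0 0 | 0.085 -0.8 -0.3136 0 0 0 0 | 0.085 -0.8 -0.3136 0 0 0 0' | python3 nudge.py 50
echo '0.085 0 0 0 0 0 -0.1082 | 0.085 0 0 0 0 0 -0.1082 | 0.085 0 0 0 0 0 0' | python3 nudge.py
python3 - <<'E'
from station import bot;from h import *;import pickle
np.set_printoptions(precision=4,suppress=True)
s=bot.observe();c=bot.read_camera('wrist');pickle.dump((c,s),open('w1.pkl','wb'))
print(s['time_s'],s['eef_pos'],np.array(s['ee_rot']),np.array(s['joints']))
W=cloud(c,s);print(spoonfit(W))
d=pickle.load(open('p0.pkl','rb'))
h=cv2.cvtColor(c['frame'],cv2.COLOR_BGR2HSV)
for k in('blue','teal'):
    for b in blobs(c,k,s):print(k,*b)
cv2.imwrite('pics/wrist1.png',cv2.convertScaleAbs(c['frame'],alpha=1.4))
E
```

```text
time_s: 1.15
eef_pos: [0.5481, 0.3212, 0.2311]
ee_rot: [[-0.937, 0.349, -0.0], [0.349, 0.937, 0.0], [0.0, -0.0, -1.0]]
ft_force: [0.6, -0.3, 1.0]
grip_width: 0.0852
finger_force: 0.0
time_s: 1.52
eef_pos: [0.547, 0.3222, 0.2309]
ee_rot: [[-1.0, 0.019, -0.001], [0.019, 1.0, -0.0], [0.001, -0.0, -1.0]]
ft_force: [-0.9, 0.2, -0.1]
grip_width: 0.0852
finger_force: 0.0
1.525 [0.547  0.3222 0.2309] [[-0.9998  0.0188 -0.0006]
 [ 0.0188  0.9998 -0.0002]
 [ 0.0006 -0.0002 -1.    ]] [-0.6768  0.2869  0.1273  1.4977 -0.0369  1.36    1.0052]
(array([0.549 , 0.3237]), np.float64(-1.7001560454477591), array([-0.1226,  0.1231]), [array([0.4264, 0.3274]), array([0.672 , 0.3201])], np.float64(0.0626167996064581), 5001)
blue 3406 [241.5 153.4] [0.5407 0.3031 0.0106] [0.009 0.064]
blue 3792 [285.  153.6] [0.5425 0.3476 0.0107] [0.009 0.064]
teal 1439 [261.5 263.8] [0.6457 0.3215 0.0613] [0.059 0.064]
```

View pics/wrist1.png

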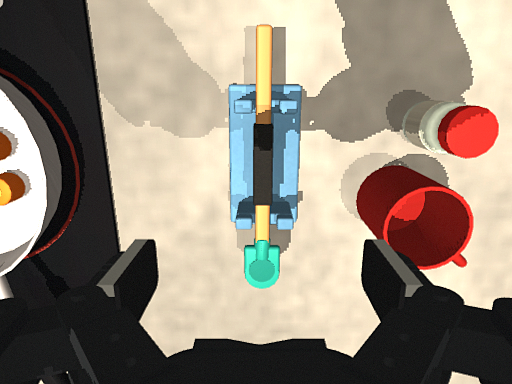

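The wrist view shows the spoon lengthwise: butt (264,26), sleeve rows 124 to 205, blade end (262,287), and the post pairs at rows 104 and 222. The mug is at (428,228), clear of the fingers. One more measurement of the posts and the sleeve follows, checked against the side view.

```bash
python3 - <<'E'
from h import *;import pickle
np.set_printoptions(precision=4,suppress=True)
c,s=pickle.load(open('w1.pkl','rb'));W=cloud(c,s);h=cv2.cvtColor(c['frame'],cv2.COLOR_BGR2HSV)
m=cv2.inRange(h,(98,80,50),(118,255,255))>0
P=W[m&(W[...,2]>.060)];a=P[P[:,0]<.545];b=P[P[:,0]>.545]
for q in(a,b):print('horns',np.percentile(q,[2,50,98],axis=0).tolist())
B=W[m&(W[...,2]<.014)];print('base',np.percentile(B,[.5,99.5],axis=0))
k=(h[...,2]<60);k[:100]=0;k[230:]=0;k[:,:250]=0;k[:,280:]=0
S=W[k&(W[...,2]>.05)];print('sleeve',np.percentile(S,[1,50,99],axis=0))
d=pickle.load(open('p0.pkl','rb'));c2=d['side'];W2=cloud(c2);h2=cv2.cvtColor(c2['frame'],cv2.COLOR_BGR2HSV)
S=W2[(h2[...,2]<50)&(W2[...,2]>.05)&(W2[...,2]<.08)&(abs(W2[...,0]-.546)<.06)&(abs(W2[...,1]-.322)<.02)]
print('side sleeve',np.percentile(S,[2,50,98],axis=0),len(S))
t=lambda u,c,s:W[int(u[1]),int(u[0])]
for b in blobs(c,'teal',s):
  for e in blobs(c2,'teal'): print('tri teal',tri([(c,s,b[1]),(c2,None,e[1])]))
E
```

```text
horns [[0.48605346480839334, 0.3006277683913344, 0.06187733664245925], [0.4920709929042585, 0.31634966828383126, 0.06407653327377083], [0.5190231731771763, 0.35467761203306925, 0.06586826441007586]]
horns [[0.5581528621098114, 0.29798591816806513, 0.06055595208843888], [0.6001574816851055, 0.3327526826116364, 0.06418409843704848], [0.6064654171869335, 0.35162053740838173, 0.06560494118025502]]
base [[0.4727 0.2887 0.0081]
 [0.6154 0.3636 0.0124]]
sleeve [[0.5069 0.3149 0.0579]
 [0.5428 0.3244 0.0663]
 [0.5816 0.3341 0.0679]]
side sleeve [[0.5087 0.3131 0.0512]
 [0.5441 0.3182 0.062 ]
 [0.5788 0.3268 0.0723]] 77
tri teal [0.6478 0.3213 0.0591]
```

Centre is (0.545, 0.324), sleeve top 0.067 and axis -1.7°, which agrees with the given sizes. Now I grasp.

To row units: 0.05 m is 0.8, 0.002 m is 0.032, 0.01 rad / 1.5708 = 0.0064.

```bash
echo '0.085 0.032 0.0288 0.64 0 0 0.0064 | 0.085 0 0 0.8 0 0 0 | 0.085 0 0 0.8 0 0 0 | 0.085 0 0 0.56 0 0 0 | 0.085 0 0 0.32 0 0 0 | 0.085 0 0 0 0 0 0' | python3 nudge.py 50
echo '0.01 0 0 0 0 0 0 | 0.01 0 0 0 0 0 0 | 0.01 0 0 0 0 0 0 | 0.01 0 0 0 0 0 0 | 0.01 0 0 0 0 0 0 | 0.01 0 0 0 0 0 0' | python3 nudge.py
```

```text
time_s: 2.33
eef_pos: [0.5443, 0.324, 0.0352]
ee_rot: [[-1.0, 0.028, -0.002], [0.028, 1.0, -0.001], [0.002, -0.002, -1.0]]
ft_force: [-0.3, -0.6, 0.2]
grip_width: 0.0851
finger_force: 0.0
time_s: 3.08
eef_pos: [0.5456, 0.3246, 0.0372]
ee_rot: [[-1.0, 0.027, 0.001], [0.027, 1.0, 0.001], [-0.001, 0.001, -1.0]]
ft_force: [-0.6, 0.5, 5.7]
grip_width: 0.0173
finger_force: 49.4
```

To row units: -0.06 m is -0.96, -0.05 m is -0.8.

```bash
echo '0.01 0 0 -0.32 0 0 0 | 0.01 0 0 -0.64 0 0 0 | 0.01 0 0 -0.8 0 0 0 | 0.01 0 0 -0.8 0 0 0 | 0.01 0 0 -0.64 0 0 0 | 0.01 0 -0.8 0 0 0 0 | 0.01 0 -0.96 0 0 0 0 | 0.01 0 -0.96 0 0 0 0' | python3 nudge.py
echo '0.01 0 -0.96 0 0 0 0 | 0.01 0 -0.8 0 0 0 0 | 0.01 0 -0.56 0 0 -0.1082 0 | 0.01 0 0 0 0 -0.1082 0 | 0.01 0 0 0 0 -0.1082 0 | 0.01 0 0 0 0 -0.1082 0 | 0.01 0 0 0 0 -0.1082 0 | 0.01 0 0 0 0 0 0' | python3 nudge.py
python3 - <<'E'
from station import bot;from h import *
np.set_printoptions(precision=4,suppress=True)
s=bot.observe();print(np.array(s['joints']),np.array(s['ft_force']))
d=bot.read_camera('side');e=bot.read_camera('scene')
for k in('teal',):
  for n,c in(('side',d),('scene',e)):
    for b in blobs(c,k):print(n,*b)
print(panfit(cloud(e)),panfit(cloud(d)))
cv2.imwrite('pics/mid.png',cv2.resize(d['frame'][60:330,60:420],(800,600)))
E
```

```text
time_s: 4.08
eef_pos: [0.5402, 0.1525, 0.2372]
ee_rot: [[-1.0, 0.026, 0.001], [0.026, 1.0, 0.0], [-0.001, 0.0, -1.0]]
ft_force: [1.0, -0.3, -0.1]
grip_width: 0.017
finger_force: 48.8
time_s: 5.08
eef_pos: [0.5717, 0.0077, 0.2027]
ee_rot: [[-0.686, 0.033, 0.727], [0.021, 0.999, -0.026], [-0.728, -0.002, -0.686]]
ft_force: [-1.1, -0.6, -0.6]
grip_width: 0.0174
finger_force: 49.0
[ 0.0622 -0.3011 -0.1759  2.3709  0.2539  0.2691  1.1939] [-1.0511 -0.6209 -0.6382]
side 125 [274.5 133. ] [0.6257 0.0035 0.2942] [0.279 0.309]
scene 51 [238.9 146. ] [0.6466 0.0135 0.3085] [0.29  0.313]
(array([ 0.5512, -0.0072,  0.122 ]), np.float64(0.0545795084038484), 399, np.float64(22.834245254970543), np.int64(354), np.float64(0.277924163666299)) (array([ 0.5482, -0.0051,  0.1217]), np.float64(0.05597797955332784), 364, np.float64(22.18132922214738), np.int64(143), np.float64(0.2780103845850588))
```

View pics/mid.png

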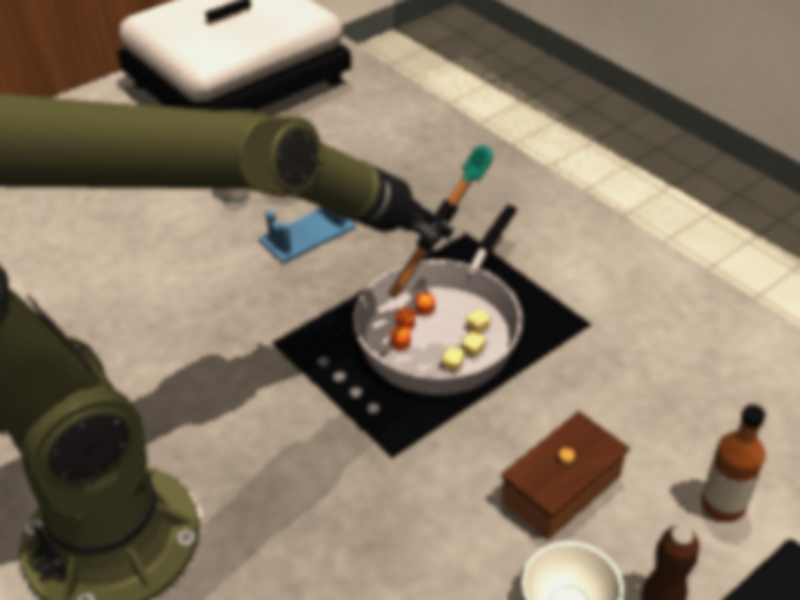

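The side view shows I turned it the wrong way: the blade points up at (480,160). The pan and food are untouched, so I turn back and on.

To row units: 0.17 rad / 1.5708 = 0.1082.

```bash
echo '0.01 0 0 0 0 0.1082 0 | 0.01 0 0 0 0 0.1082 0 | 0.01 0 0 0 0 0.1082 0 | 0.01 0 0 0 0 0.1082 0 | 0.01 0 0 0 0 0.1082 0 | 0.01 0 0 0 0 0 0' | python3 nudge.py
echo '0.01 0 0 0 0 0.1082 0 | 0.01 0 0 0 0 0.1082 0 | 0.01 0 0 0 0 0.1082 0 | 0.01 0 0 0 0 0.1082 0 | 0.01 0 0 0 0 0.1082 0 | 0.01 0 0 0 0 0 0' | python3 nudge.py
python3 - <<'E'
from station import bot;from h import *
np.set_printoptions(precision=4,suppress=True)
s=bot.observe();print(np.array(s['joints']),np.array(s['ft_force']),np.array(s['eef_pos']));R=np.array(s['ee_rot']);print(R)
g=np.array(s['eef_pos'])-.019*R[:,2];print('grip',g,'tip pred',g-.13*R[:,0])
for n in('side','scene'):
    c=bot.read_camera(n)
    for b in blobs(c,'teal'):print(n,*b)
E
```

```text
time_s: 5.92
eef_pos: [0.5791, 0.0125, 0.2087]
ee_rot: [[-0.999, 0.025, -0.027], [0.025, 1.0, 0.001], [0.027, 0.0, -1.0]]
ft_force: [-0.6, -0.7, -0.9]
grip_width: 0.0174
finger_force: 49.0
time_s: 6.68
eef_pos: [0.5793, 0.0184, 0.2458]
ee_rot: [[-0.8, 0.016, -0.599], [-0.011, 0.999, 0.041], [0.6, 0.04, -0.799]]
ft_force: [-0.6, -0.3, 0.5]
grip_width: 0.0173
finger_force: 49.1
[ 0.0733  0.6737 -0.1975  1.0648  0.0094  2.0487  1.4477] [-0.5761 -0.3086  0.5006] [0.5793 0.0184 0.2458]
[[-0.8003  0.0157 -0.5994]
 [-0.0114  0.9991  0.0413]
 [ 0.5995  0.0399 -0.7994]]
grip [0.5906 0.0176 0.261 ] tip pred [0.6947 0.0191 0.1831]
side 26 [282.1 149.3] [0.6665 0.0069 0.2091] [0.2   0.216]
scene 213 [237.5 187.5] [0.6775 0.0178 0.2015] [0.189 0.216]
```

```bash
cat > kin.py <<'E'
import numpy as np
from scipy.spatial.transform import Rotation as Ro
from scipy.optimize import least_squares
import itertools
D=[([-1.2,.322,-.07,1.452,.023,1.371,-.057],[.227,.609,.230],[[-.937,.349,-.001],[.349,.937,-.002],[0,-.002,-1]]),
([-.6768,.2869,.1273,1.4977,-.0369,1.36,1.0052],[.547,.3222,.2309],[[-.9998,.0188,-.0006],[.0188,.9998,-.0002],[.0006,-.0002,-1]]),
([.0622,-.3011,-.1759,2.3709,.2539,.2691,1.1939],[.5717,.0077,.2027],[[-.686,.033,.727],[.021,.999,-.026],[-.728,-.002,-.686]]),
([.0733,.6737,-.1975,1.0648,.0094,2.0487,1.4477],[.5793,.0184,.2458],[[-.8003,.0157,-.5994],[-.0114,.9991,.0413],[.5995,.0399,-.7994]])]
def fk(q,sg,p):
    h,a,b,L=p
    A=lambda i,ax:Ro.from_euler(ax,q[i]*sg[i])
    r=A(0,'z')*A(1,'y');x=np.array([0,0,h])+r.apply([0,0,a])
    r=r*A(2,'z')*A(3,'y');x=x+r.apply([0,0,b])
    r=r*A(4,'z')*A(5,'y')*A(6,'z');x=x+r.apply([0,0,L])
    return x,r
best=None
for s in itertools.product([1,-1],repeat=4):
    sg=[s[0],1,s[1],1,s[2],1,s[3]]
    R0=fk(D[0][0],sg,[0]*4)[1].inv()*Ro.from_matrix(D[0][2])
    e=sum((fk(q,sg,[0]*4)[1]*R0).inv().__mul__(Ro.from_matrix(m)).magnitude() for q,_,m in D)
    if best is None or e<best[0]:best=(e,sg,R0)
er,sg,R0=best
o=least_squares(lambda p:np.concatenate([fk(q,sg,p)[0]-x for q,x,_ in D]),[.3,.5,.5,.3])
p=o.x
lo=np.array([-2.86,-.3,-1.38,.06,-1.56,.09,-2.69])+.02;hi=np.array([2.86,2.09,1.24,2.45,4.7,2.05,2.69])-.02
def ik(x,R,q0):
    def f(q):
        y,r=fk(q,sg,p);return np.r_[(y-x)*10,((r*R0).inv()*Ro.from_matrix(R)).as_rotvec()*2,.002*(q-q0)]
    o=least_squares(f,np.clip(q0,lo+1e-3,hi-1e-3),bounds=(lo,hi));y,r=fk(o.x,sg,p)
    return o.x,np.linalg.norm(y-x),((r*R0).inv()*Ro.from_matrix(R)).magnitude()
if __name__=='__main__':
    np.set_printoptions(precision=3,suppress=True)
    print(er,sg,p,o.fun.round(4))
    for th in(40,45,50,55):
      for yaw in(0,20,-20,-45,45):
        t=np.radians(th);y=np.radians(yaw);res=[]
        Rz=Ro.from_euler('z',y).as_matrix()
        R=Rz@np.array([[-np.cos(t),0,-np.sin(t)],[0,1,0],[np.sin(t),0,-np.cos(t)]])
        for ph in range(0,360,45):
            tip=np.array([.55+.065*np.cos(np.radians(ph)),-.006+.065*np.sin(np.radians(ph)),.014])
            tcp=tip+.13*R[:,0]+.019*R[:,2]
            q,e1,e2=min((ik(tcp,R,np.array(q0)) for q0 in([.07,.67,-.2,1.06,.01,2.,1.45],[.2,.67,.5,1.5,-.5,1.8,1.45],[-.2,.67,-.8,1.5,.6,1.8,1.45])),key=lambda v:v[1]+v[2])
            res.append(e1*1000+np.degrees(e2)*2)
        print(th,yaw,np.array(res))
E
python3 kin.py
```

```text
0.0026018565289057773 [-1, 1, -1, 1, -1, 1, -1] [0.241 0.487 0.508 0.372] [-0.025  0.009 -0.001 -0.016  0.022 -0.001 -0.002  0.026  0.004 -0.
  0.025 -0.001]
40 0 [0. 0. 0. 0. 0. 0. 0. 0.]
40 20 [0. 0. 0. 0. 0. 0. 0. 0.]
40 -20 [0. 0. 0. 0. 0. 0. 0. 0.]
40 -45 [0. 0. 0. 0. 0. 0. 0. 0.]
40 45 [0. 0. 0. 0. 0. 0. 0. 0.]
45 0 [0. 0. 0. 0. 0. 0. 0. 0.]
45 20 [0. 0. 0. 0. 0. 0. 0. 0.]
45 -20 [0. 0. 0. 0. 0. 0. 0. 0.]
45 -45 [0. 0. 0. 0. 0. 0. 0. 0.]
45 45 [0. 0. 0. 0. 0. 0. 0. 0.]
50 0 [0. 0. 0. 0. 0. 0. 0. 0.]
50 20 [0. 0. 0. 0. 0. 0. 0. 0.]
50 -20 [0. 0. 0. 0. 0. 0. 0. 0.]
50 -45 [0. 0. 0. 0. 0. 0. 0. 0.]
50 45 [0. 0. 0. 0. 0. 0. 0. 0.]
55 0 [6.325 0.724 0.    0.    0.    0.    0.    0.645]
55 20 [0. 0. 0. 0. 0. 0. 0. 0.]
55 -20 [0. 0. 0. 0. 0. 0. 0. 0.]
55 -45 [0. 0. 0. 0. 0. 0. 0. 0.]
55 45 [0. 0. 0. 0. 0. 0. 0. 0.]
```

```bash
cat > plan.py <<'E'
from station import bot;from kin import *
np.set_printoptions(precision=4,suppress=True)
C=np.array([.550,-.0063]);HA=np.radians(22.5)
def Rt(th=50,yaw=0):
    t=np.radians(th);return Ro.from_euler('z',np.radians(yaw)).as_matrix()@np.array([[-np.cos(t),0,-np.sin(t)],[0,1,0],[np.sin(t),0,-np.cos(t)]])
def tcp_of(tip,R):return np.asarray(tip)+.13*R[:,0]+.019*R[:,2]
def circ(r,deg,z):a=HA+np.radians(deg);return np.array([C[0]+r*np.cos(a),C[1]+r*np.sin(a),z])
def delta(x,R):
    s=bot.observe();A=np.array(s['ee_rot']);d=np.asarray(x)-s['eef_pos']
    print('now',np.array(s['eef_pos']),'d world',d,'d tool',A.T@d,'rot',Ro.from_matrix(A.T@R).as_rotvec(),'grip',s['finger_force'])
def tip():
    s=bot.observe();A=np.array(s['ee_rot']);return np.array(s['eef_pos'])-.019*A[:,2]-.13*A[:,0]
E
python3 -c "
from plan import *
R=Rt();x=tcp_of(circ(.062,0,.075),R);delta(x,R);print(x,R)"
```

```text
now [0.5786 0.0163 0.2461] d world [-0.0694  0.0012 -0.0837] d tool [ 0.0055 -0.003   0.1086] rot [0.0381 0.2311 0.0099] grip 49.04969036579132
[0.5092 0.0174 0.1624] [[-0.6428  0.     -0.766 ]
 [ 0.      1.      0.    ]
 [ 0.766   0.     -0.6428]]
```

To row units: 0.037 m is 0.592, 0.035 m is 0.56, 0.116 rad / 1.5708 = 0.0738.

```bash
echo '0.01 0.032 -0.016 0.56 0 0 0 | 0.01 0.032 -0.016 0.592 0 0 0 | 0.01 0.024 -0.016 0.592 0 0 0 | 0.01 0 0 0 0.0121 0.0732 0.0032 | 0.01 0 0 0 0.0121 0.0738 0.0032 | 0.01 0 0 0 0 0 0' | python3 nudge.py
python3 -c "
from plan import *
from h import *
R=Rt();delta(tcp_of(circ(.062,0,.075),R),R);print('tip',tip())
for n in('side','scene'):
    c=bot.read_camera(n);W=cloud(c)
    for b in blobs(c,'teal'):print(n,*b)
    h=cv2.cvtColor(c['frame'],cv2.COLOR_BGR2HSV);m=cv2.inRange(h,(75,80,50),(95,255,255))>0;P=W[m];print(np.nanpercentile(P[:,2],[1,3,10]),np.nanpercentile(P[:,0],[90,99]), np.nanpercentile(P[:,1],[1,99]))
"
```

```text
time_s: 7.52
eef_pos: [0.5075, 0.0173, 0.1584]
ee_rot: [[-0.638, 0.0, -0.77], [0.002, 1.0, -0.001], [0.77, -0.002, -0.638]]
ft_force: [-0.9, -0.5, -1.1]
grip_width: 0.0176
finger_force: 49.1
now [0.5075 0.0173 0.1584] d world [0.0016 0.0001 0.004 ] d tool [ 0.002   0.0001 -0.0038] rot [-0.0011 -0.0063 -0.0019] grip 49.06436741352081
tip [0.6051 0.0171 0.0704]
side 21 [262.  185.8] [0.5776 0.004  0.1044] [0.09  0.112]
[0.0825 0.0864 0.09  ] [0.5918 0.5965] [-0.0018  0.0139]
scene 147 [252.3 192.7] [0.5933 0.0172 0.0936] [0.079 0.11 ]
[0.0765 0.0775 0.0819] [0.6041 0.6067] [0.0014 0.0311]
```

To row units: -0.013 m is -0.208, 0.011 m is 0.176.

```bash
echo '0.01 -0.208 0 0.176 0 0 0 | 0.01 -0.208 0 0.176 0 0 0 | 0.01 -0.184 0 0.152 0 0 0 | 0.01 0 0 0 0 0 0' | python3 nudge.py
python3 -c "
from plan import *
print(tip(),bot.observe()['ft_force'])"
echo '0.01 -0.0496 0 0.0416 0 0 0 | 0.01 0 0 0 0 0 0' | python3 nudge.py
python3 -c "
from plan import *
print(tip(),bot.observe()['ft_force'])"
echo '0.01 -0.0496 0 0.0416 0 0 0 | 0.01 0 0 0 0 0 0' | python3 nudge.py
python3 -c "
from plan import *
print(tip(),bot.observe()['ft_force'])"
```

```text
time_s: 8.12
eef_pos: [0.5063, 0.0167, 0.1085]
ee_rot: [[-0.635, 0.002, -0.772], [0.001, 1.0, 0.002], [0.772, 0.001, -0.635]]
ft_force: [0.3, -0.4, -0.4]
grip_width: 0.0171
finger_force: 49.1
[0.6035 0.0166 0.0201] [ 0.294  -0.3888 -0.4447]
time_s: 8.38
eef_pos: [0.5074, 0.0169, 0.106]
ee_rot: [[-0.638, 0.002, -0.77], [0.0, 1.0, 0.002], [0.77, 0.001, -0.638]]
ft_force: [-0.2, -0.1, -0.6]
grip_width: 0.0171
finger_force: 49.1
[0.6049 0.0168 0.018 ] [-0.2401 -0.1284 -0.5846]
time_s: 8.62
eef_pos: [0.5072, 0.0169, 0.1018]
ee_rot: [[-0.638, 0.002, -0.77], [0.0, 1.0, 0.002], [0.77, 0.001, -0.638]]
ft_force: [-1.2, 0.0, -1.1]
grip_width: 0.0173
finger_force: 49.1
[0.6047 0.0168 0.0138] [-1.2313  0.0029 -1.1093]
```

To row units: -0.0015 m is -0.024, 0.0013 m is 0.0208.

```bash
echo '0.01 -0.024 0 0.0208 0 0 0 | 0.01 0 0 0 0 0 0' | python3 nudge.py
python3 -c "
from plan import *
print(tip(),bot.observe()['ft_force'])"
echo '0.01 -0.024 0 0.0208 0 0 0 | 0.01 0 0 0 0 0 0' | python3 nudge.py
python3 -c "
from plan import *
print(tip(),bot.observe()['ft_force'])
A=np.array(bot.observe()['ee_rot'])
for i in range(24):
    r=.062
    d=circ(r,15*(i+1),0)-circ(r,15*i,0);print(i,(A.T@d).round(4))
"
```

```text
time_s: 8.88
eef_pos: [0.5073, 0.0169, 0.1001]
ee_rot: [[-0.638, 0.002, -0.77], [0.0, 1.0, 0.002], [0.77, 0.001, -0.638]]
ft_force: [0.7, 0.0, 1.5]
grip_width: 0.0177
finger_force: 49.3
[0.6049 0.0168 0.0122] [0.7475 0.0309 1.4568]
time_s: 9.12
eef_pos: [0.5074, 0.017, 0.0983]
ee_rot: [[-0.638, 0.002, -0.77], [0.0, 1.0, 0.002], [0.77, 0.001, -0.638]]
ft_force: [1.3, -0.1, 2.3]
grip_width: 0.0172
finger_force: 49.5
[0.605  0.0169 0.0104] [ 1.3179 -0.1067  2.2877]
0 [0.0052 0.014  0.0063]
1 [0.0073 0.0114 0.0088]
2 [0.009  0.0081 0.0108]
3 [0.01   0.0042 0.012 ]
4 [ 0.0103 -0.      0.0125]
5 [ 0.01   -0.0042  0.012 ]
6 [ 0.0089 -0.0081  0.0108]
7 [ 0.0073 -0.0115  0.0088]
8 [ 0.0052 -0.014   0.0062]
9 [ 0.0027 -0.0156  0.0032]
10 [-0.     -0.0162 -0.    ]
11 [-0.0027 -0.0156 -0.0033]
12 [-0.0052 -0.014  -0.0063]
13 [-0.0073 -0.0114 -0.0088]
14 [-0.009  -0.0081 -0.0108]
15 [-0.01   -0.0042 -0.012 ]
16 [-0.0103  0.     -0.0125]
17 [-0.01    0.0042 -0.012 ]
18 [-0.0089  0.0081 -0.0108]
19 [-0.0073  0.0115 -0.0088]
20 [-0.0052  0.014  -0.0062]
21 [-0.0027  0.0156 -0.0032]
22 [0.     0.0162 0.    ]
23 [0.0027 0.0156 0.0033]
```

To row units: 0.014 m is 0.224, 0.0125 m is 0.2.

```bash
cat > st.py <<'E'
import sys
from plan import *
k=float(sys.argv[1]);r=float(sys.argv[2]) if len(sys.argv)>2 else .062
s=bot.observe();t=tip();print('tip',t,'F',np.array(s['ft_force']),'err tool->target',np.array(s['ee_rot']).T@(circ(r,k,.0104)-t), 'r,ang',np.hypot(*(t[:2]-C)),np.degrees(np.arctan2(*(t[:2]-C)[::-1])-HA)%360)
E
echo '0.01 0.0832 0.224 0.1008 0 0 0 | 0.01 0.1168 0.1824 0.1408 0 0 0 | 0.01 0.144 0.1296 0.1728 0 0 0 | 0.01 0.16 0.0672 0.192 0 0 0 | 0.01 0.1648 0 0.2 0 0 0 | 0.01 0.16 -0.0672 0.192 0 0 0 | 0.01 0.144 -0.1296 0.1728 0 0 0 | 0.01 0.1168 -0.184 0.1408 0 0 0' | python3 nudge.py
python3 st.py 120
```

```text
time_s: 10.12
eef_pos: [0.4006, 0.0321, 0.0985]
ee_rot: [[-0.641, -0.0, -0.768], [-0.002, 1.0, 0.001], [0.768, 0.002, -0.641]]
ft_force: [5.8, -0.4, 5.1]
grip_width: 0.0171
finger_force: 50.2
tip [0.4985 0.0323 0.0109] F [ 5.8098 -0.4144  5.0617] err tool->target [-0.0018 -0.0008 -0.0015] r,ang 0.06435555820093271 120.66874542793205
```

```bash
cat > look.py <<'E'
import sys
from station import bot;from h import *
np.set_printoptions(precision=4,suppress=True)
print('F',np.array(bot.observe()['ft_force']))
for n in sys.argv[2:] or ['scene','side']:
    c=bot.read_camera(n);W=cloud(c);o=panfit(W,(.55,-.006));print(n,'pan',o[0],o[3])
    for k in('orange','yellow'):
        for b in blobs(c,k,None,8):
            if np.hypot(b[2][0]-.55,b[2][1]+.006)<.125:print(' ',k,*b)
    if n=='scene':cv2.imwrite('pics/%s.png'%sys.argv[1],cv2.resize(c['frame'][140:250,190:320],(780,600*1)))
E
python3 look.py l1
```

```text
F [ 5.8098 -0.4144  5.0617]
scene pan [ 0.5514 -0.0073  0.1218] 22.855838100501742
  orange 47 [260.2 182.3] [ 0.4978 -0.0014  0.0338] [0.03  0.036]
  orange 48 [280.1 203.4] [0.5534 0.0862 0.0342] [0.032 0.037]
  yellow 1463 [247.2  86.8] [0.6105 0.0162 0.4277] [0.364 0.533]
  yellow 9 [234.1 126.4] [0.6706 0.0188 0.3824] [0.38  0.385]
  yellow 42 [236.5 183.4] [ 0.5304 -0.0656  0.0354] [0.033 0.038]
  yellow 47 [231.1 193.3] [ 0.5741 -0.0629  0.036 ] [0.033 0.038]
  yellow 57 [234.9 205.9] [ 0.6129 -0.0317  0.0351] [0.033 0.039]
side pan [ 0.5478 -0.005   0.122 ] 22.107014770776416
  orange 17 [227.1 214.6] [0.45   0.0273 0.035 ] [0.029 0.04 ]
  orange 59 [242.6 216.2] [ 0.4851 -0.01    0.0352] [0.021 0.042]
  orange 8 [233.  215.5] [0.4636 0.0158 0.0318] [0.025 0.038]
  yellow 73 [253.7  88.5] [ 0.5251 -0.0109  0.4924] [0.375 0.551]
  yellow 38 [275.2 202.3] [ 0.6082 -0.0339  0.0385] [0.035 0.043]
  yellow 40 [273.2 212.8] [ 0.5696 -0.0659  0.0372] [0.034 0.042]
  yellow 40 [263.6 219.5] [ 0.5253 -0.0685  0.0377] [0.035 0.042]
```

View pics/l1.png

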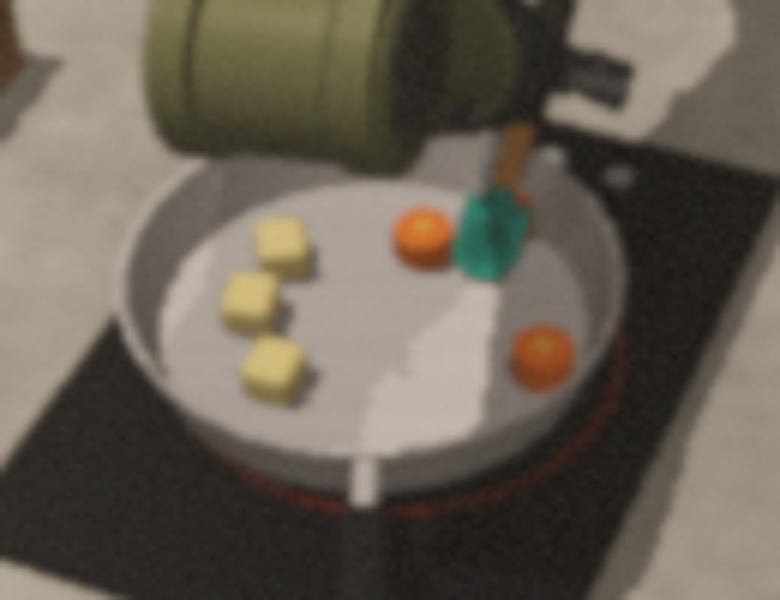

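The crop shows one carrot at (425,238) ahead of the blade (492,235), one left behind at (543,357), and one half hidden behind the blade by the near wall. That third one explains the 6 N. The pan has not moved. Because the spoon leans, I use a slightly smaller radius on that side.

```bash
cat > rows.py <<'E'
import sys
from plan import *
# usage: a0 step n R cx cy z : world angles deg about C+(cx,cy)
a0,st,n,Rr,cx,cy,z=map(float,sys.argv[1:8])
s=bot.observe();A=np.array(s['ee_rot']);p=tip();print('tip',p,'F',np.array(s['ft_force']))
for i in range(int(n)):
    a=np.radians(a0+st*i);q=np.array([C[0]+cx+Rr*np.cos(a),C[1]+cy+Rr*np.sin(a),z]);print((A.T@(q-p)).round(4));p=q
E
python3 rows.py 155 15 8 .056 .006 0 .0104
```

```text
tip [0.4979 0.0299 0.0107] F [ 2.7316 -0.9027  3.7845]
[-0.005  -0.0125 -0.0055]
[ 0.0028 -0.014   0.0034]
[ 0.0004 -0.0146  0.0005]
[-0.002  -0.0143 -0.0025]
[-0.0043 -0.0129 -0.0052]
[-0.0063 -0.0108 -0.0076]
[-0.0079 -0.0078 -0.0095]
[-0.0089 -0.0044 -0.0107]
```

Careful with the scale: shifts go in shares of 62.5 mm and turns go in shares of pi/2 rad. That gives: -0.0146 m is -0.2336, -0.0143 m is -0.2288.

```bash
echo '0.01 -0.08 -0.2 -0.088 0 0 0 | 0.01 0.0448 -0.224 0.0544 0 0 0 | 0.01 0.0064 -0.2336 0.008 0 0 0 | 0.01 -0.032 -0.2288 -0.04 0 0 0 | 0.01 -0.0688 -0.2064 -0.0832 0 0 0 | 0.01 -0.1008 -0.1728 -0.1216 0 0 0 | 0.01 -0.1264 -0.1248 -0.152 0 0 0 | 0.01 -0.1424 -0.0704 -0.1712 0 0 0' | python3 nudge.py
python3 rows.py 275 15 8 .056 .006 0 .0104; python3 look.py l2
```

```text
time_s: 11.22
eef_pos: [0.4496, -0.0615, 0.0976]
ee_rot: [[-0.638, 0.002, -0.77], [0.002, 1.0, 0.002], [0.77, 0.0, -0.638]]
ft_force: [-0.6, 1.0, 2.1]
grip_width: 0.0171
finger_force: 49.2
tip [ 0.5471 -0.0618  0.0096] F [-0.5512  1.0308  2.114 ]
[-0.0081 -0.0003 -0.0111]
[-0.0091  0.0032 -0.011 ]
[-0.0083  0.0068 -0.01  ]
[-0.0069  0.0099 -0.0083]
[-0.005   0.0123 -0.006 ]
[-0.0028  0.014  -0.0034]
[-0.0004  0.0146 -0.0005]
[0.002  0.0143 0.0025]
F [-0.5512  1.0308  2.114 ]
scene pan [ 0.5512 -0.0072  0.1219] 22.828780077314928
  orange 38 [229.4 178.4] [ 0.5186 -0.0959  0.0333] [0.03  0.036]
  orange 40 [272.5 177.7] [0.4644 0.027  0.0333] [0.031 0.037]
  orange 48 [279.9 204.6] [0.5589 0.0871 0.0333] [0.028 0.036]
  yellow 1727 [206.1  89.4] [ 0.6476 -0.0603  0.4254] [0.362 0.531]
  yellow 137 [228.8 191.4] [ 0.5674 -0.0728  0.0349] [0.028 0.038]
  yellow 20 [232.6 206.3] [ 0.6185 -0.0374  0.0361] [0.031 0.038]
side pan [ 0.5479 -0.0054  0.1216] nan
  orange 35 [238.7 192.8] [0.5436 0.0814 0.0358] [0.031 0.039]
  orange 47 [229.7 214.2] [0.4577 0.0228 0.0362] [0.032 0.041]
  orange 30 [266.1 225.1] [ 0.5172 -0.0898  0.0365] [0.025 0.04 ]
  yellow 55 [265.1  92.4] [ 0.5103 -0.0749  0.517 ] [0.053 0.544]
  yellow 13 [285.7  97.6] [ 0.604  -0.0651  0.4574] [-0.758  0.472]
  yellow 93 [274.1 215. ] [ 0.5643 -0.0723  0.0377] [0.03  0.041]
  return _methods._mean(a, axis=axis, dtype=dtype,
  ret = ret.dtype.type(ret / rcount)
```

To row units: 0.0146 m is 0.2336, 0.0143 m is 0.2288.

```bash
echo '0.01 -0.1296 -0.0048 -0.168 0 0 0 | 0.01 -0.1456 0.0512 -0.176 0 0 0 | 0.01 -0.1328 0.1088 -0.16 0 0 0 | 0.01 -0.1104 0.1584 -0.1328 0 0 0 | 0.01 -0.08 0.1968 -0.096 0 0 0 | 0.01 -0.0448 0.224 -0.0544 0 0 0 | 0.01 -0.0064 0.2336 -0.008 0 0 0 | 0.01 0.032 0.2288 0.04 0 0 0' | python3 nudge.py
python3 rows.py 35 15 8 .066 .012 0 .0104; python3 look.py l3 2>/dev/null
```

```text
time_s: 12.32
eef_pos: [0.5099, 0.0156, 0.0981]
ee_rot: [[-0.638, 0.001, -0.77], [0.0, 1.0, 0.002], [0.77, 0.001, -0.638]]
ft_force: [-0.4, -1.5, 1.4]
grip_width: 0.0172
finger_force: 49.3
tip [0.6074 0.0155 0.0101] F [-0.3597 -1.4556  1.3866]
[-0.0053  0.016  -0.0068]
[0.0074 0.0127 0.009 ]
[0.0093 0.0092 0.0112]
[0.0105 0.0052 0.0127]
[0.011  0.0007 0.0133]
[ 0.0107 -0.0038  0.0129]
[ 0.0098 -0.008   0.0118]
[ 0.0081 -0.0117  0.0098]
F [-0.3597 -1.4556  1.3866]
scene pan [ 0.551  -0.0078  0.1224] 22.92505467403173
  orange 51 [280.3 203.6] [0.5543 0.0868 0.0337] [0.031 0.037]
  yellow 61 [251.7   2.3] [ 0.4657 -0.0254  0.547 ] [0.544 0.55 ]
  yellow 62 [234.7 212.1] [ 0.6333 -0.0224  0.0355] [0.031 0.038]
side pan [ 0.5481 -0.0052  0.1218] 22.050833247580705
  orange 27 [237.9 193. ] [0.5423 0.0844 0.0353] [0.033 0.04 ]
  orange 49 [229.9 214.9] [0.4562 0.0187 0.0344] [0.024 0.039]
  orange 29 [265.2 225.7] [ 0.5122 -0.0904  0.0354] [0.034 0.041]
  yellow 33 [277.6 198.2] [ 0.6268 -0.0258  0.0382] [0.035 0.043]
  yellow 37 [282.5 206.9] [ 0.6113 -0.065   0.0383] [0.034 0.043]
  yellow 39 [276.7 219.6] [ 0.5577 -0.0959  0.0377] [0.034 0.044]
```

View pics/l3.png

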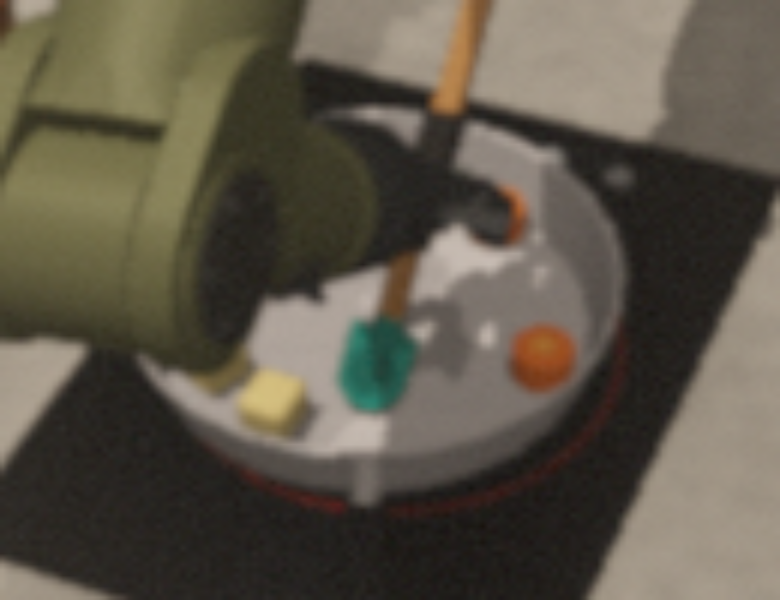

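All pieces are in the pan: the crop shows carrots at (543,357) and (512,217), potatoes at (272,402) and (222,372), and the blade at (375,365) by the handle. I start turn 2 with a wider circle on the handle side.

To row units: 0.016 m is 0.256, 0.0133 m is 0.2128.

```bash
echo '0.01 -0.0848 0.256 -0.1088 0 0 0 | 0.01 0.1184 0.2032 0.144 0 0 0 | 0.01 0.1488 0.1472 0.1792 0 0 0 | 0.01 0.168 0.0832 0.2032 0 0 0 | 0.01 0.176 0.0112 0.2128 0 0 0 | 0.01 0.1712 -0.0608 0.2064 0 0 0 | 0.01 0.1568 -0.128 0.1888 0 0 0 | 0.01 0.1296 -0.1872 0.1568 0 0 0' | python3 nudge.py
python3 rows.py 155 15 8 .066 .014 0 .0104; python3 look.py l4 2>/dev/null
```

```text
time_s: 13.42
eef_pos: [0.4159, 0.0352, 0.0986]
ee_rot: [[-0.643, 0.002, -0.766], [0.0, 1.0, 0.002], [0.766, 0.001, -0.643]]
ft_force: [4.0, -0.9, 3.3]
grip_width: 0.0173
finger_force: 50.1
tip [0.514  0.0351 0.0112] F [ 4.0091 -0.9201  3.2947]
[ 0.0057 -0.0136  0.008 ]
[ 0.0033 -0.0164  0.0039]
[ 0.0005 -0.0172  0.0005]
[-0.0024 -0.0168 -0.0029]
[-0.0051 -0.0153 -0.0061]
[-0.0075 -0.0127 -0.0089]
[-0.0093 -0.0092 -0.0112]
[-0.0106 -0.0051 -0.0126]
F [ 4.0091 -0.9201  3.2947]
scene pan [ 0.5513 -0.0072  0.1219] 22.81418082683393
  orange 55 [230.9 178.5] [ 0.5173 -0.0921  0.0335] [0.03  0.036]
  orange 18 [279.8 185.5] [0.4882 0.0599 0.0341] [0.033 0.035]
  yellow 1600 [245.8  90.1] [0.6238 0.0187 0.4271] [0.365 0.534]
  yellow 64 [222.8 187.9] [ 0.5638 -0.0964  0.0354] [0.03  0.039]
  yellow 52 [224.6 203.9] [ 0.6162 -0.0633  0.0352] [0.031 0.038]
  yellow 58 [234.5 212.2] [ 0.6347 -0.0224  0.036 ] [0.033 0.038]
side pan [ 0.548  -0.0055  0.1215] 22.129086002620273
  orange 28 [228.7 212.9] [0.4579 0.0283 0.0366] [0.032 0.04 ]
  orange 27 [265.  225.6] [ 0.5109 -0.0901  0.0383] [0.035 0.042]
  yellow 77 [255.2  86.8] [ 0.5374 -0.0066  0.4896] [0.165 0.551]
  yellow 34 [289.2 102.4] [ 0.6694 -0.007   0.3867] [0.365 0.392]
  yellow 33 [277.6 198.2] [ 0.6287 -0.024   0.0382] [0.032 0.042]
  yellow 37 [282.5 206.9] [ 0.6107 -0.0644  0.0372] [0.034 0.042]
  yellow 50 [277.2 219.9] [ 0.5574 -0.0973  0.0368] [0.032 0.041]
```

To row units: -0.0172 m is -0.2752, -0.014 m is -0.224.

```bash
echo '0.01 0.056 -0.224 0.088 0 0 0 | 0.01 0.048 -0.2624 0.0576 0 0 0 | 0.01 0.0048 -0.2752 0.0048 0 0 0 | 0.01 -0.0384 -0.2688 -0.0464 0 0 0 | 0.01 -0.0816 -0.2448 -0.0976 0 0 0 | 0.01 -0.104 -0.2192 -0.1232 0 0 0 | 0.01 -0.1328 -0.1552 -0.16 0 0 0 | 0.01 -0.1696 -0.0816 -0.2016 0 0 0' | python3 nudge.py
python3 rows.py 275 15 8 .066 .014 0 .0104; python3 look.py l5 2>/dev/null
```

```text
time_s: 14.52
eef_pos: [0.4548, -0.0695, 0.0977]
ee_rot: [[-0.638, 0.0, -0.77], [-0.008, 1.0, 0.007], [0.77, 0.011, -0.638]]
ft_force: [1.4, 10.7, 4.3]
grip_width: 0.0174
finger_force: 50.8
tip [ 0.5524 -0.0686  0.0098] F [ 1.3555 10.6855  4.2792]
[-0.0105 -0.0034 -0.0138]
[-0.0108  0.0037 -0.0129]
[-0.0098  0.008  -0.0117]
[-0.0082  0.0116 -0.0097]
[-0.006   0.0145 -0.007 ]
[-0.0034  0.0164 -0.0039]
[-0.0006  0.0172 -0.0005]
[0.0022 0.0168 0.003 ]
F [ 1.3555 10.6855  4.2792]
scene pan [ 0.5512 -0.007   0.1218] 22.782218815425054
  orange 81 [269.6 176.8] [0.4652 0.0201 0.0337] [0.032 0.036]
  orange 41 [225.6 180.6] [ 0.535  -0.0999  0.0377] [0.034 0.041]
  yellow 1737 [201.9  89.5] [ 0.6522 -0.0676  0.4253] [0.363 0.53 ]
  yellow 49 [222.7 188.4] [ 0.5655 -0.0955  0.0357] [0.034 0.039]
  yellow 81 [224.4 204. ] [ 0.6183 -0.0632  0.0345] [0.025 0.038]
  yellow 12 [232.8 214.7] [ 0.6434 -0.0254  0.0331] [0.026 0.036]
side pan [ 0.548  -0.005   0.1215] nan
  orange 98 [232.  216.1] [0.4585 0.0137 0.0361] [0.031 0.039]
  orange 29 [270.6 223.1] [ 0.5309 -0.0958  0.0411] [0.037 0.046]
  yellow 50 [265.1  92.5] [ 0.5037 -0.0787  0.5222] [-0.184  0.543]
  yellow 58 [282.5 207.1] [ 0.6112 -0.0661  0.0371] [0.012 0.142]
  yellow 43 [278.2 219.1] [ 0.5622 -0.098   0.0374] [0.034 0.042]
```

The carrot was pinched on the outer side (10.7 N), so I ease inward now. The next path pushes the two handle-side potatoes along the wall.

To row units: 0.012 m is 0.192, -0.002 m is -0.032.

```bash
echo '0.01 -0.032 0.192 -0.032 0 0 0' | python3 nudge.py
cat > path.py <<'E'
import sys
from plan import *
s=bot.observe();A=np.array(s['ee_rot']);p=tip();print('tip rel',p[:2]-C,p[2],'F',np.array(s['ft_force']),'rot',Ro.from_matrix(A.T@Rt()).as_rotvec())
for w in sys.argv[2].split():
    q=np.r_[C+np.array(eval('['+w+']'))/1000,float(sys.argv[1])];print((A.T@(q-p)).round(4));p=q
E
python3 path.py .0104 "14,-52 30,-60 43,-67 56,-61 67,-49 75,-35 81,-18 83,0 81,18 77,32"
```

```text
time_s: 14.75
eef_pos: [0.4573, -0.0618, 0.0969]
ee_rot: [[-0.639, 0.002, -0.769], [0.001, 1.0, 0.002], [0.769, 0.0, -0.639]]
ft_force: [-0.6, -1.8, 1.1]
grip_width: 0.0171
finger_force: 49.4
tip rel [ 0.005  -0.0556] 0.00904902231584441 F [-0.5659 -1.7516  1.0946] rot [ 0.0019 -0.0054 -0.001 ]
[-0.0047  0.0036 -0.0078]
[-0.0102 -0.008  -0.0123]
[-0.0083 -0.007  -0.01  ]
[-0.0083  0.006  -0.01  ]
[-0.007   0.012  -0.0084]
[-0.0051  0.014  -0.0061]
[-0.0038  0.017  -0.0046]
[-0.0013  0.018  -0.0015]
[0.0013 0.018  0.0016]
[0.0026 0.014  0.0031]
```

To row units: 0.014 m is 0.224, -0.0123 m is -0.1968.

```bash
echo '0.01 -0.0816 0.0576 -0.1184 0 0 0 | 0.01 -0.1632 -0.128 -0.1968 0 0 0 | 0.01 -0.1328 -0.112 -0.16 0 0 0 | 0.01 -0.1328 0.096 -0.16 0 0 0 | 0.01 -0.112 0.192 -0.1344 0 0 0 | 0.01 -0.0816 0.224 -0.0976 0 0 0' | python3 nudge.py
python3 path.py .0100 "75,-35 81,-18 83,0 81,18 77,32"; python3 look.py l6 side 2>/dev/null
```

```text
time_s: 15.5
eef_pos: [0.5263, -0.0409, 0.0975]
ee_rot: [[-0.637, 0.003, -0.771], [0.002, 1.0, 0.002], [0.771, -0.0, -0.637]]
ft_force: [-3.5, -0.4, -0.2]
grip_width: 0.0171
finger_force: 49.1
tip rel [ 0.0738 -0.0348] 0.00939821133241911 F [-3.5478 -0.4401 -0.1586] rot [ 0.0019 -0.0076 -0.0016]
[-0.0003 -0.0002 -0.0013]
[-0.0038  0.017  -0.0046]
[-0.0012  0.018  -0.0015]
[0.0013 0.018  0.0016]
[0.0026 0.014  0.0031]
F [-3.5478 -0.4401 -0.1586]
side pan [ 0.5479 -0.0053  0.1215] nan
  orange 97 [231.8 216. ] [0.4577 0.0174 0.0355] [0.028 0.04 ]
  orange 39 [270.4 223.9] [ 0.53   -0.0946  0.0357] [0.027 0.039]
  yellow 28 [283.8 197.8] [ 0.6443 -0.0349  0.0382] [0.029 0.043]
  yellow 38 [278.5 218.9] [ 0.5639 -0.0968  0.0367] [0.034 0.041]
```

To row units: 0.018 m is 0.288, 0.014 m is 0.224.

```bash
echo '0.01 -0.0608 0.272 -0.0768 0 0 0 | 0.01 -0.0192 0.288 -0.024 0 0 0 | 0.01 0.0208 0.288 0.0256 0 0 0 | 0.01 0.0416 0.224 0.0496 0 0 0 | 0.01 0 0 0 0 0 0' | python3 nudge.py
python3 path.py .0100 "60,44"; python3 look.py l7 2>/dev/null
```

```text
time_s: 16.18
eef_pos: [0.5265, 0.0274, 0.0984]
ee_rot: [[-0.635, -0.001, -0.773], [-0.001, 1.0, -0.0], [0.773, 0.0, -0.635]]
ft_force: [-5.0, -3.3, 1.7]
grip_width: 0.0171
finger_force: 49.0
tip rel [0.0737 0.0338] 0.010055613325239757 F [-5.0091 -3.3372  1.7382] rot [-0.0004 -0.0102  0.0005]
[0.0087 0.0102 0.0106]
F [-5.0091 -3.3372  1.7382]
scene pan [ 0.5512 -0.0077  0.1221] 22.916267589763788
  orange 12 [276.  177.9] [0.4602 0.0381 0.0335] [0.032 0.036]
  yellow 156 [254.    5.8] [ 0.4705 -0.019   0.5429] [0.536 0.55 ]
  yellow 57 [234.4 214.4] [ 0.6421 -0.019   0.0359] [0.034 0.039]
  yellow 62 [248.9 218.9] [0.6422 0.0261 0.0386] [0.036 0.053]
side pan [ 0.5482 -0.0054  0.1213] 22.150015867587193
  orange 91 [231.9 216.6] [0.456  0.0106 0.0357] [0.029 0.041]
  orange 41 [270.4 224. ] [ 0.53   -0.0966  0.0368] [0.031 0.041]
  yellow 10 [231.9  77.3] [ 0.4488 -0.0211  0.5588] [-0.161  0.564]
  yellow 24 [270.7 187.8] [0.641  0.0263 0.0416] [0.037 0.045]
  yellow 27 [279.  196.9] [ 0.6357 -0.0238  0.0382] [0.035 0.042]
  yellow 38 [278.6 218.8] [ 0.5651 -0.0967  0.0384] [0.034 0.041]
```

View pics/l7.png

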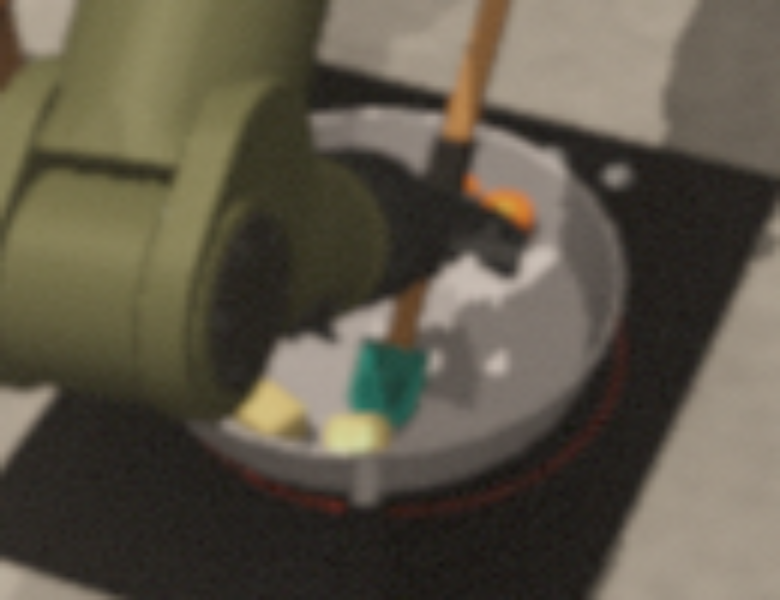

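After two turns the crop shows potatoes at (357,433) and (272,410) by the handle and two carrots at (505,208). The third carrot lies beside the third potato, hidden, about 31 to 35 mm centre to centre. The pan has not moved. I make one further turn for margin, clear of the wall pieces.

```bash
python3 rows.py 40 20 18 .052 .008 0 .0104
```

```text
tip [0.6241 0.0265 0.0101] F [-5.1194 -0.9857  1.8685]
[0.0169 0.0006 0.0201]
[0.0088 0.0116 0.0107]
[0.0108 0.0062 0.0131]
[ 0.0115 -0.      0.0139]
[ 0.0108 -0.0062  0.0131]
[ 0.0088 -0.0116  0.0107]
[ 0.0057 -0.0156  0.007 ]
[ 0.002  -0.0178  0.0024]
[-0.002  -0.0178 -0.0024]
[-0.0057 -0.0156 -0.007 ]
[-0.0088 -0.0116 -0.0107]
[-0.0108 -0.0062 -0.0131]
[-0.0115  0.     -0.0139]
[-0.0108  0.0062 -0.0131]
[-0.0088  0.0116 -0.0107]
[-0.0057  0.0156 -0.007 ]
[-0.002   0.0178 -0.0024]
[0.002  0.0178 0.0024]
```

To row units: 0.0201 m is 0.3216, 0.0169 m is 0.2704.

```bash
echo '0.01 0.2704 0.0096 0.3216 0 0 0 | 0.01 0.1408 0.1856 0.1712 0 0 0 | 0.01 0.1728 0.0992 0.2096 0 0 0 | 0.01 0.184 0 0.2224 0 0 0 | 0.01 0.1728 -0.0992 0.2096 0 0 0 | 0.01 0.1408 -0.1856 0.1712 0 0 0' | python3 nudge.py
python3 rows.py 160 20 6 .052 .008 0 .0104; python3 look.py l8 2>/dev/null
```

```text
time_s: 17.02
eef_pos: [0.4226, 0.0285, 0.098]
ee_rot: [[-0.641, -0.0, -0.767], [-0.002, 1.0, 0.002], [0.767, 0.003, -0.641]]
ft_force: [-0.2, -0.5, 0.6]
grip_width: 0.0173
finger_force: 49.6
tip [0.5205 0.0287 0.0104] F [-0.1717 -0.4536  0.5682]
[ 0.0073 -0.0172  0.0087]
[ 0.002  -0.0178  0.0024]
[-0.002  -0.0178 -0.0024]
[-0.0058 -0.0156 -0.007 ]
[-0.0088 -0.0116 -0.0106]
[-0.0109 -0.0062 -0.013 ]
F [-0.1717 -0.4536  0.5682]
scene pan [ 0.5511 -0.0073  0.1219] 22.830699035027187
  orange 34 [263.7 174.1] [ 0.4595 -0.0046  0.0337] [0.03  0.036]
  orange 15 [274.6 177.9] [0.4629 0.0339 0.0346] [0.033 0.036]
  orange 52 [227.4 181.8] [ 0.5335 -0.0955  0.0331] [0.03  0.036]
  yellow 1651 [242.6  91.1] [0.6289 0.0132 0.427 ] [0.364 0.534]
  yellow 62 [221.4 189.7] [ 0.5704 -0.0973  0.0355] [0.03  0.038]
  yellow 58 [234.5 214.6] [ 0.6422 -0.0189  0.036 ] [0.032 0.038]
  yellow 65 [249.7 218.8] [0.6391 0.0273 0.0357] [0.032 0.054]
side pan [ 0.5481 -0.0049  0.1218] 22.066343501907852
  orange 89 [232.5 216.4] [0.4583 0.0094 0.0356] [0.027 0.041]
  orange 36 [270.2 223.8] [ 0.5288 -0.0941  0.0364] [0.031 0.042]
  yellow 62 [252.5  85.9] [ 0.5233 -0.0151  0.5029] [0.447 0.548]
  yellow 25 [292.  103.7] [ 0.6723 -0.0158  0.3869] [0.381 0.39 ]
  yellow 50 [269.4 189.2] [0.6342 0.0276 0.037 ] [0.032 0.043]
  yellow 30 [278.9 196.9] [ 0.6348 -0.023   0.0388] [0.035 0.042]
  yellow 49 [278.9 219. ] [ 0.565  -0.0977  0.0374] [0.029 0.041]
```

Gap between carrot and potato is about 5 mm. On this pass I nudge that carrot gently up to the potato.

```bash
python3 path.py .0100 "-43,11 -44,-8 -42,-28 -36,-46 -28,-59 -20,-62 -14,-62"
```

```text
tip rel [-0.0302  0.0325] 0.010466344317381124 F [-0.1259 -0.4801  1.2032] rot [ 0.002  -0.004  -0.0016]
[ 0.0078 -0.0216  0.0101]
[ 0.0006 -0.019   0.0007]
[-0.0013 -0.02   -0.0016]
[-0.0039 -0.018  -0.0046]
[-0.0051 -0.013  -0.0062]
[-0.0051 -0.003  -0.0062]
[-0.0038  0.     -0.0046]
```

To row units: -0.0216 m is -0.3456, -0.02 m is -0.32.

```bash
echo '0.01 0.1248 -0.3456 0.1616 0 0 0 | 0.01 0.0096 -0.304 0.0112 0 0 0 | 0.01 -0.0208 -0.32 -0.0256 0 0 0 | 0.01 -0.0624 -0.288 -0.0736 0 0 0 | 0.01 -0.0816 -0.208 -0.0992 0 0 0 | 0.01 -0.0816 -0.048 -0.0992 0 0 0' | python3 nudge.py
python3 path.py .0100 "-14,-62 "; python3 look.py l9 2>/dev/null
```

```text
time_s: 17.88
eef_pos: [0.433, -0.069, 0.0973]
ee_rot: [[-0.638, 0.003, -0.77], [0.002, 1.0, 0.003], [0.77, 0.0, -0.638]]
ft_force: [-0.8, 0.1, 0.6]
grip_width: 0.0168
finger_force: 49.5
tip rel [-0.0194 -0.063 ] 0.009282352346189057 F [-0.8202  0.0711  0.5818] rot [ 0.0027 -0.0067 -0.0021]
[-0.0029  0.0011 -0.0046]
F [-0.8202  0.0711  0.5818]
scene pan [ 0.5511 -0.0072  0.122 ] 22.82260080309932
  orange 85 [269.3 176.6] [0.4655 0.0182 0.0342] [0.032 0.037]
  orange 52 [225.2 183.2] [ 0.5436 -0.0978  0.0352] [0.032 0.038]
  yellow 1617 [206.5  85.8] [ 0.6355 -0.0653  0.4255] [0.362 0.53 ]
  yellow 55 [221.6 191.1] [ 0.5767 -0.0937  0.0357] [0.03  0.039]
  yellow 10 [248.5 219. ] [0.6428 0.0242 0.0364] [0.035 0.038]
side pan [ 0.5479 -0.0053  0.1216] 20.125410652507192
  orange 92 [231.8 216.3] [0.4574 0.0105 0.0363] [0.031 0.041]
  orange 40 [273.2 222.8] [ 0.5389 -0.0983  0.0373] [0.034 0.04 ]
  yellow 78 [270.5  96. ] [ 0.5251 -0.0772  0.5019] [0.435 0.548]
  yellow 45 [279.9 217.7] [ 0.5697 -0.0966  0.0381] [0.033 0.041]
```

```bash
python3 path.py .0100 "-15,-52 4,-50 24,-45 42,-35 54,-20 59,-2 57,16 51,30"
```

```text
tip rel [-0.0188 -0.062 ] 0.009229932527020895 F [ 1.5404 -0.6341  1.3376] rot [ 0.002  -0.0052 -0.001 ]
[-0.0018  0.01   -0.0034]
[-0.0121  0.002  -0.0146]
[-0.0128  0.005  -0.0154]
[-0.0115  0.01   -0.0138]
[-0.0077  0.015  -0.0092]
[-0.0032  0.018  -0.0038]
[0.0013 0.018  0.0016]
[0.0038 0.014  0.0046]
```

To row units: 0.018 m is 0.288, -0.0154 m is -0.2464.

```bash
echo '0.01 -0.0352 0.16 -0.048 0 0 0 | 0.01 -0.1936 0.032 -0.2336 0 0 0 | 0.01 -0.2048 0.08 -0.2464 0 0 0 | 0.01 -0.184 0.16 -0.2208 0 0 0 | 0.01 -0.1232 0.24 -0.1472 0 0 0 | 0.01 -0.0512 0.288 -0.0608 0 0 0 | 0.01 0.0208 0.288 0.0256 0 0 0 | 0.01 0.0608 0.224 0.0736 0 0 0' | python3 nudge.py
python3 path.py .0100 "51,30"; python3 look.py l10 2>/dev/null
```

```text
time_s: 18.98
eef_pos: [0.5016, 0.0259, 0.0976]
ee_rot: [[-0.638, 0.0, -0.77], [-0.001, 1.0, 0.001], [0.77, 0.002, -0.638]]
ft_force: [0.3, -0.3, 1.7]
grip_width: 0.017
finger_force: 49.7
tip rel [0.0491 0.0323] 0.009539342376369178 F [ 0.3288 -0.2596  1.7413] rot [ 0.0013 -0.0066  0.001 ]
[-0.0008 -0.0023 -0.0017]
F [ 0.3288 -0.2596  1.7413]
scene pan [ 0.5511 -0.0074  0.122 ] 22.865629063858453
  yellow 37 [255.3   1.4] [ 0.4644 -0.0193  0.5493] [0.547 0.551]
  yellow 58 [234.3 214.5] [ 0.643  -0.019   0.0356] [0.032 0.039]
  yellow 66 [249.8 218.8] [0.6403 0.0284 0.0363] [0.033 0.055]
side pan [ 0.5482 -0.0051  0.1219] 22.17206730338582
  orange 95 [231.9 216.3] [0.4566 0.011  0.0352] [0.028 0.04 ]
  orange 38 [273.1 222.6] [ 0.5402 -0.0956  0.0355] [0.032 0.039]
  yellow 45 [269.  189.1] [0.6363 0.0304 0.0371] [0.029 0.041]
  yellow 28 [279.1 196.9] [ 0.6346 -0.0226  0.0379] [0.034 0.041]
  yellow 38 [280.1 217.8] [ 0.5715 -0.0965  0.0386] [0.035 0.042]
```

To row units: 0.027 m is 0.432, -0.0223 m is -0.3568, -0.18 rad / 1.5708 = -0.1146.

```bash
echo '0.01 0.2464 0 -0.2048 0 0 0 | 0.01 0.432 0 -0.3568 0 0 0 | 0.01 0.432 0 -0.3568 0 0 0 | 0.01 0 0 0 0 -0.1019 0 | 0.01 0 0 0 0 -0.1082 0 | 0.01 0 0 0 0 -0.1146 0 | 0.01 0 0 0 0 -0.1146 0 | 0.01 0 0 0 0 -0.1146 0' | python3 nudge.py
python3 - <<'E'
from plan import *
RG=np.array([[-1,.027,.001],[.027,1,.001],[-.001,.001,-1]])
delta([.5456,.3246,.20],RG)
E
```

```text
time_s: 20.08
eef_pos: [0.4992, 0.0231, 0.1855]
ee_rot: [[-1.0, 0.004, 0.006], [0.004, 1.0, 0.001], [-0.006, 0.001, -1.0]]
ft_force: [0.2, -0.4, -1.0]
grip_width: 0.0172
finger_force: 49.5
now [0.4992 0.0231 0.1855] d world [0.0464 0.3015 0.0145] d tool [-0.0454  0.3017 -0.0138] rot [0.0005 0.0054 0.0231] grip 49.45325195789337
```

To row units: 0.055 m is 0.88, 0.052 m is 0.832, 0.0231 rad / 1.5708 = 0.0147.

```bash
echo '0.01 -0.12 0.72 -0.04 0 0 0 | 0.01 -0.12 0.832 -0.04 0 0 0 | 0.01 -0.12 0.88 -0.04 0 0 0 | 0.01 -0.12 0.88 -0.04 0 0 0 | 0.01 -0.12 0.832 -0.04 0 0 0 | 0.01 -0.1264 0.6832 -0.0208 0 0 0 | 0.01 0 0 0 0 0.0034 0.0147 | 0.01 0 0 0 0 0 0' | python3 nudge.py
python3 - <<'E'
from plan import *
from h import *
RG=np.array([[-1,.027,.001],[.027,1,.001],[-.001,.001,-1]])
delta([.5456,.3246,.20],RG)
print(np.array(bot.observe()['ee_rot']))
s=bot.observe()
out=[]
for n in('scene','side','wrist'):
    c=bot.read_camera(n);W=cloud(c,s if n=='wrist' else None)
    for b in blobs(c,'teal',s if n=='wrist' else None):print(n,*b)
    h=cv2.cvtColor(c['frame'],cv2.COLOR_BGR2HSV)
    m=(abs(W[...,1]-.326)<.03)&(W[...,2]>.17)&(W[...,2]<.26)&(W[...,0]>.41)&(W[...,0]<.69)&(h[...,1]>90)
    P=W[m]
    for a,b in((.41,.45),(.45,.5),(.59,.63),(.63,.69)):
        Q=P[(P[:,0]>a)&(P[:,0]<b)]
        if len(Q):print('  ',a,len(Q),np.median(Q,0), Q[:,0].min(),Q[:,0].max())
    out.append(c['frame'])
cv2.imwrite('pics/ret.png',np.hstack([out[0][100:300,250:450],out[1][60:260,100:300],cv2.convertScaleAbs(out[2],alpha=1.4)[::1,100:400][:200]]))
E
```

```text
time_s: 21.08
eef_pos: [0.5451, 0.3239, 0.1977]
ee_rot: [[-1.0, 0.027, -0.007], [0.027, 1.0, 0.0], [0.007, -0.0, -1.0]]
ft_force: [0.5, -1.1, -1.0]
grip_width: 0.0169
finger_force: 49.5
now [0.5451 0.3239 0.1977] d world [0.0005 0.0007 0.0023] d tool [-0.0004  0.0007 -0.0023] rot [-0.0012 -0.0084  0.0001] grip 49.4926643371582
[[-0.9996  0.0269 -0.0074]
 [ 0.0269  0.9996  0.    ]
 [ 0.0074 -0.0002 -1.    ]]
scene 288 [366.8 213. ] [0.653  0.3202 0.222 ] [0.215 0.224]
   0.45 1 [0.4999 0.321  0.218 ] 0.4998748902080755 0.4998748902080755
   0.59 65 [0.6059 0.3208 0.2222] 0.5906042047357201 0.6295312077302371
   0.63 266 [0.6554 0.3194 0.222 ] 0.6303641381076006 0.676127030924321
side 67 [217.7 106.7] [0.6458 0.3163 0.2248] [0.22  0.229]
   0.41 34 [0.437  0.3243 0.2208] 0.42523978987482647 0.4483688022689776
   0.45 69 [0.4763 0.3233 0.2197] 0.45039277487332263 0.49944457061667424
   0.59 45 [0.6071 0.3183 0.2238] 0.5904274302415238 0.6297134620404361
   0.63 57 [0.6483 0.3157 0.2248] 0.6300559451081454 0.6693742699871157
   0.41 55 [0.4498 0.3234 0.2205] 0.44908159843824963 0.44999321785438506
   0.45 6333 [0.473  0.3251 0.2212] 0.4500024133614842 0.49995170545205336
```

View pics/ret.png

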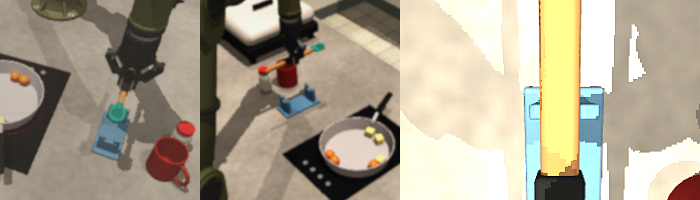

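The spoon sits squarely in the grip above its stand, with the blade about 1° high, so I trim that. The pictures show all six pieces in the pan. I lower it now.

To row units: 0.045 m is 0.72, 0.0007 m is 0.0112, 0.018 rad / 1.5708 = 0.0115.

```bash
echo '0.01 -0.0064 0.0112 0.48 0 0.0115 0 | 0.01 0 0 0.72 0 0 0 | 0.01 0 0 0.56 0 0 0 | 0.01 0 0 0.32 0 0 0 | 0.01 0 0 0.16 0 0 0 | 0.01 0 0 0.16 0 0 0 | 0.01 0 0 0 0 0 0' | python3 nudge.py
python3 - <<'E'
from plan import *
delta([.5456,.3246,.0372],np.array([[-1,.027,.001],[.027,1,.001],[-.001,.001,-1]]))
print(bot.observe()['ft_force'],bot.observe()['moment'])
E
```

```text
time_s: 22.1
eef_pos: [0.5418, 0.3266, 0.0472]
ee_rot: [[-0.999, 0.025, -0.026], [0.025, 1.0, 0.002], [0.026, 0.001, -1.0]]
ft_force: [0.5, 0.1, -0.6]
grip_width: 0.0174
finger_force: 49.5
now [0.5418 0.3266 0.0472] d world [ 0.0038 -0.002  -0.01  ] d tool [-0.0041 -0.0019  0.0099] rot [ 0.0001 -0.0267  0.0018] grip 49.48820471763611
[ 0.4755  0.1461 -0.5977] [ 0.0113  0.0004 -0.0319]
```

To row units: 0.005 m is 0.08, 0.004 m is 0.064.

```bash
echo '0.01 -0.0592 -0.0288 0 0 0 0 | 0.01 -0.0032 0 0.08 0 0 0 | 0.01 0 0 0.064 0 0 0 | 0.01 0 0 0 0 0 0' | python3 nudge.py
python3 - <<'E'
from plan import *
from h import *
delta([.5456,.3246,.0372],np.array([[-1,.027,.001],[.027,1,.001],[-.001,.001,-1]]))
print(bot.observe()['ft_force'],bot.observe()['moment'])
for n in('scene','side'):
    W=cloud(bot.read_camera(n))
    m=(abs(W[...,1]-.322)<.012)&(W[...,2]>.05)&(W[...,2]<.08)
    for a,b in((.42,.475),(.61,.635),(.635,.68)):
        Q=W[m&(W[...,0]>a)&(W[...,0]<b)]
        if len(Q):print(n,a,len(Q),np.median(Q,0),Q[:,0].min(),Q[:,0].max())
E
```

```text
time_s: 22.6
eef_pos: [0.5449, 0.3245, 0.0376]
ee_rot: [[-0.999, 0.025, -0.027], [0.025, 1.0, 0.001], [0.027, 0.001, -1.0]]
ft_force: [0.3, -0.5, -1.5]
grip_width: 0.0172
finger_force: 49.5
now [0.5449 0.3245 0.0376] d world [ 0.0007  0.0001 -0.0004] d tool [-0.0007  0.0001  0.0004] rot [-0.0004 -0.0276  0.0019] grip 49.48792040348053
[ 0.2849 -0.4524 -1.4843] [ 0.0365 -0.0245  0.0194]
scene 0.61 55 [0.6231 0.3205 0.061 ] 0.6100378479951367 0.6346270151004465
scene 0.635 148 [0.6572 0.3218 0.06  ] 0.6353352797078075 0.6766619336354748
side 0.42 54 [0.4507 0.3237 0.0625] 0.42565806445654786 0.47274045305334855
side 0.61 25 [0.6263 0.3205 0.0638] 0.6107761530396235 0.6348571987402659
side 0.635 41 [0.6573 0.3208 0.0643] 0.6350290232670417 0.6722900229765645
```

To row units: 0.0015 m is 0.024, -0.0005 m is -0.008.

```bash
echo '0.01 -0.008 0 0.024 0 0 0 | 0.01 0 0 0 0 0 0' | python3 nudge.py; echo '0.01 0 0 0.016 0 0 0 | 0.01 0 0 0 0 0 0' | python3 nudge.py
```

```text
time_s: 22.95
eef_pos: [0.5458, 0.3249, 0.0372]
ee_rot: [[-0.999, 0.025, -0.026], [0.025, 1.0, 0.002], [0.026, 0.001, -1.0]]
ft_force: [-1.5, -0.5, 3.0]
grip_width: 0.0177
finger_force: 50.1
time_s: 23.2
eef_pos: [0.5458, 0.3249, 0.0371]
ee_rot: [[-0.999, 0.025, -0.026], [0.025, 1.0, 0.002], [0.026, 0.001, -1.0]]
ft_force: [-2.9, -1.4, 8.7]
grip_width: 0.0171
finger_force: 50.9
```

Careful with the scale: shifts go in shares of 62.5 mm and turns go in shares of pi/2 rad. That gives: -0.001 m is -0.016.

```bash
echo '0.01 0 0 -0.016 0 0 0 | 0.03 0 0 0 0 0 0 | 0.06 0 0 0 0 0 0 | 0.085 0 0 0 0 0 0 | 0.085 0 0 0 0 0 0 | 0.085 0 0 0 0 0 0 | 0.085 0 0 0 0 0 0' | python3 nudge.py
echo '0.085 0 0 -0.32 0 0 0 | 0.085 0 0 -0.64 0 0 0 | 0.085 0 0 -0.96 0 0 0 | 0.085 0 0 -0.96 0 0 0 | 0.085 0.32 0 -0.48 0 0 0 | 0.085 0 0 0 0 0 0' | python3 nudge.py
python3 - <<'E'
from station import bot;from h import *
np.set_printoptions(precision=4,suppress=True)
s=bot.observe();c=bot.read_camera('wrist');print(spoonfit(cloud(c,s)))
for b in blobs(c,'teal',s):print(*b)
o=[]
for n in('scene','side'):
    e=bot.read_camera(n);o.append(e['frame']);print(n,spoonfit(cloud(e)),panfit(cloud(e))[0])
cv2.imwrite('pics/fin.png',cv2.resize(np.hstack([cv2.convertScaleAbs(c['frame'],alpha=1.4)[:300,150:350],o[0][100:400,180:480][:284],][0:1]+[cv2.copyMakeBorder(o[0][100:384,200:440],0,16,0,0,0),o[1][80:380,150:400]]),(800,348)))
E
python3 look.py l11 2>/dev/null
```

```text
time_s: 24.08
eef_pos: [0.5458, 0.3247, 0.0366]
ee_rot: [[-0.999, 0.025, -0.026], [0.025, 1.0, 0.002], [0.026, 0.001, -1.0]]
ft_force: [0.2, -0.4, -0.6]
grip_width: 0.0851
finger_force: 0.0
time_s: 24.82
eef_pos: [0.5316, 0.3267, 0.2527]
ee_rot: [[-1.0, 0.024, -0.019], [0.023, 1.0, 0.006], [0.019, 0.006, -1.0]]
ft_force: [0.6, 0.3, -0.2]
grip_width: 0.0851
finger_force: 0.0
(array([0.5511, 0.3235]), np.float64(-1.7449269908696172), array([-0.1241,  0.1219]), [array([0.4271, 0.3272]), array([0.673 , 0.3197])], np.float64(0.06258080871394081), 4254)
1255 [256.5 271.9] [0.6467 0.3211 0.0612] [0.059 0.064]
scene (array([0.5818, 0.3211]), np.float64(-1.3805910548353693), array([-0.1518,  0.0951]), [array([0.43  , 0.3248]), array([0.6768, 0.3188])], np.float64(0.060790514167379905), 599) [ 0.5513 -0.0072  0.1221]
side (array([0.5543, 0.3222]), np.float64(-1.0941458496518381), array([-0.1277,  0.119 ]), [array([0.4266, 0.3247]), array([0.6732, 0.32  ])], np.float64(0.06291396074596167), 345) [ 0.5484 -0.0053  0.1218]
F [ 0.119  -0.3293  0.1033]
scene pan [ 0.5511 -0.0073  0.122 ] 22.802895178808892
  orange 89 [269.4 178. ] [0.4692 0.0199 0.033 ] [0.024 0.036]
  orange 36 [225.4 184.1] [ 0.5453 -0.0962  0.0336] [0.03  0.036]
  yellow 76 [221.  191.2] [ 0.5761 -0.0954  0.0348] [0.022 0.038]
  yellow 75 [234.4 214.5] [ 0.6418 -0.0199  0.0352] [0.031 0.038]
  yellow 67 [249.4 218.8] [0.6397 0.0271 0.036 ] [0.033 0.054]
side pan [ 0.5482 -0.0053  0.1217] 22.15958261633916
  orange 81 [231.9 216.8] [0.4546 0.0094 0.0365] [0.029 0.041]
  orange 32 [273.1 222.9] [ 0.5376 -0.0992  0.0369] [0.033 0.041]
  yellow 57 [269.9 189.4] [0.6376 0.0253 0.0361] [0.03  0.042]
  yellow 60 [279.  196.5] [ 0.6367 -0.0196  0.0366] [0.022 0.043]
  yellow 50 [280.  217.7] [ 0.5718 -0.097   0.0387] [0.033 0.041]
```

View pics/fin.png

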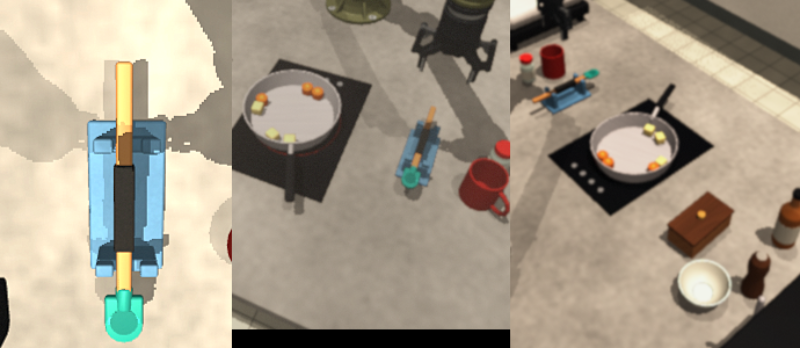

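The spoon lies in both notches as before, the pan is unmoved, all six pieces are inside it, and a carrot touches a potato at the far-left wall. I hand it in.

```bash
python3 -c "
from station import bot
print(bot.job_done())"
```

```text
the job is handed in; nothing more can be done
None
```

I stirred the vegetables three anticlockwise turns from the handle side and handed the job in after about 25 s: by my measurements every piece lies at least its own width from where it started, one carrot lies against a potato, the pan has not moved, and the spoon is back in both notches. While stirring, the spoon once pinched a carrot against the pan's wall at about 11 N.

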